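Load and lock the bench-top parts washer

ROBOT

A 7-joint arm with a two-finger parallel gripper is mounted at the origin on a cart in front of the work surface, level with it; the furniture and walls round the work are solid. World frame = base frame: x ahead of the robot, y to its left, z up, the work surface at z = 0. Lengths are in m, angles in rad, forces in N, time in s.
With the tool pointing down it reaches from about 0.4 to 0.85 m from the base axis. Payload 6.9 kg.
Tool frame: the origin (TCP) lies midway between the tips of the shut fingers; the grasp point (between the pads) lies behind it (ctrl.pinch_z is the z of the grasp point in the tool frame, in m); z points along the fingers, y is the direction in which the jaws open and shut (so a half turn about z gives the same grasp; the last joint's range is limited). The gripper opens to 85 mm and grips with 20 to 120 N. Pads are 22 mm wide; open, the fingers measure 114 mm over their backs; the gripper's body (76 mm by 85 mm) begins 54 mm behind the grasp point. The pads swing forward as they close: fully open they stand 13 mm farther back than shut.
Start: joints at [1.325, 0.507, -0.238, 1.5, 0.126, 1.149, -0.155], TCP at [0.215, -0.587, 0.206] pointing down, gripper open.
Joint ranges: [-3.08, 3.08], [-0.24, 2.05], [-1.43, 1.35], [0, 2.5], [-1.52, 4.66], [0.17, 1.96], [-2.89, 2.89]. Speed limits (rad/s): [2.39, 2.39, 3.14, 3.14, 3.14, 3.14, 3.14].

INTERFACE

Orientations are given as a unit quaternion [w, x, y, z].
In Python, from station import ctrl, get_state, vision, ticket, models gives the robot as it stands. Calls block until the motion is done:
- ctrl.movep(position, orientation): joint-space move of the TCP to a pose.
- ctrl.movel(position, frame=None, max_speed=0.15): straight line of the TCP; frame=None keeps the orientation; max_speed is the mean speed in m/s.
- ctrl.set_joints(angles): joint-space move.
- ctrl.ungrasp() and ctrl.close_gripper(force=None): open the fingers fully, or close them until they stop; force is the grip in N (None keeps the last).
- ctrl.pause(seconds).
- ctrl.ik(position, orientation): joint angles nearest the present ones, or None.
- get_state(): the state.
- vision.grab_frame(name): name is "side" or "top"; returns (picture, depth): 400x640x3 uint8, blue, green, red; 400x640 float32, m along the optical axis (not along the pixel's ray), 0 where there is no reading.
- vision.camera_info(name): a dict with "mtx" (3x3 intrinsics, pixels), "R" (3x3) and "t" (3): a world point X has camera coordinates R X + t. Camera axes: x right, y down, z forward; pixel columns grow to the right and rows downward; lengths in m; the calibration is good to about 2 mm. A picture is of the moment at which its call begins. camera_info takes no time and is no camera call.
A pose or a line that the arm cannot do raises ctrl.Unreachable and nothing moves.
- ticket.close_job(): hands the job in, once; it reports no verdict.
Trained networks look in the newest picture that a camera, given by its name, has taken for a name from the list of things; names that differ only in an ending like _2 or _b are one class to them, and where a whole thing is asked for, a point or a joint stands for the part that bears it (a point fixed in the world has none). Each returns a list of dicts, best first, with "p" (0 to 1); they miss things now and then, are a little off and sometimes report something else, mostly with a low value. They report only what shows in the picture. A call takes as long as a camera call. They do not tell look-alikes from the thing itself.
- models.recognise(camera, target): "point" ([column, row] in pixels, amid what is visible of it).
- models.masks_of(camera, target): "mask" (400x640 bool, what is visible of it) and "point" ([column, row] in pixels, amid what is visible of it).
The state is a dict: "time": time; "qpos": joint angles; "qd": joint speeds; "tau": joint torques, N m; "tcp_pos": TCP position; "eef_rot": TCP orientation; "contact_force": force on the tool from outside, world axes, zero at the start; "wrist_torque": the same for the moment, N m; "width": finger opening in m.
Only numpy, scipy, OpenCV 4.12 (cv2) and the standard library are available. Lean on these libraries where they do the work, as an engineer would, in place of code of your own. Each camera call takes 0.05 s, during which the arm holds its last target. There are 200 camera calls.

TASK

Get the parts washer ready to run: turn the T-handle on its hood to release the main latch, ease the hood up a little until the hidden safety catch stops it, push that catch in under the lip of the hood, and raise the hood. Put every dirty pedal and brake caliper from the bench into the wash basket and turn the eccentric knob beside the basket clockwise until its lobe bears firmly on the basket's flange, then shut the hood completely and turn the T-handle back to lock it. There are two to four dirty parts; do not knock over the grease jar or the lube bottle behind them.

Things in the scene. Friction and masses are not known exactly. Their poses are not given: they have to be found in the camera images.
- washer: bench-top parts washer, fixed: grey tub 210 (x) x 330 (y) x 110 mm high, 4 mm walls, with a light grey hood hinged at the back. Origin at the centre of its underside, on the bench; own x points from its front (robot side) to the hinge side, y to its left, z up. Inner deck 70 mm, rim 110 mm, top of the shut hood 138 mm above the bench
- hood (a joint): hood angle, rad: 0 shut, 1.75 fully back. Its stiff hinge keeps it wherever it is left (8 to 10 N at the T-handle move it). With the main latch released it rises only to about 0.33 (front edge some 65 mm up), where its hook meets the safety catch; with that pushed in it goes on up. From 1.5 on there is room above the basket; its hook then points to the front for 55 mm at its left edge, 110 mm above the tub
- hood_hinge (a point): a point on the hinge line at mid-width, 116 mm above the bench; the line runs along the washer's y. With the hood shut the T-handle's centre is 176 mm in front of it and 58 mm above it, and goes round it as the hood opens; the lower edge of the hood's front lip is then 211 mm in front of it and 18 mm below it, the hood's top face 22 mm above it. Past 1.2 rad it is easier to push the hood by the inside of that lip, or by its top face to bring it back
- latch (a joint): turn of the T-handle on the hood, rad: 0 locked (bar points from front to back), growing clockwise seen from above to 1.57 (bar parallel to the front edge). The hood is held below about 1.0 and free from 1.15 on. Friction 0.12 N m; it stays where it is left. To lock it, the hood must be within 0.02 rad of shut
- latch_grip (a point): centre of the T-handle's round black bar, 16 mm thick, 92 mm long, 36 mm above the hood's top on a 14 mm post; x axis along the bar, z the hood's outward normal. Turn it by its middle. To raise or shut the hood take the bar, set parallel to the hinge, 25 mm to one side of the middle, so that it can turn between the fingers without the post touching them
- catch (a joint): safety catch in the left wall, m: 0 out (holding), 0.016 pushed fully in (to the washer's -y); from 0.012 on the hood's hook passes. Friction 2.5 N, no spring: it stays where it is pushed. Shutting the hood completely pushes it back out to about 0
- catch_pad (a point): outer face of the catch's black push plate, 44 wide (x) x 18 mm high, in the left wall's rim near the front corner, in a 58 mm wide notch reaching 19 mm below this point. Push along the washer's -y. Hidden by the hood's side lip when shut; with the hood ajar the lip's edge is about 37 mm above it and 6 mm outside it: a tip leaning 35 to 40 degrees, hand to the left, gets in below it
- cam: eccentric lock left of the basket: steel disc, radius 20, its centre 8 mm along own x (to the lobe) from the turning axis (origin, on the deck); grip bar on top 56 (own x) x 14 mm, 14 to 44 mm above the deck. Released, own x is the washer's +y; turns clockwise from above, 2.4 rad at most. The lobe meets the flange at about 1.35 rad, 0.15 to 0.3 more clamps it. Friction 0.25 N m; stays where left
- cam_grip (a point): point on the cam's turning axis 33 mm above the deck, at the height to grip the bar
- basket: steel wash basket, loose, hanging by its flange in the deck opening: 130 (x) x 190 (y) mm inside, floor 3 mm and flange top 40 mm above its underside; flange 156 x 228 mm. Origin at the centre of its underside, axes as the washer's. It can slide about 3 mm to its right (-y) against two stop lugs
- pedal_left: a black flat pedal lying flat, 78 x 94 x 22 mm; origin at the centre of its underside. Pinch it across its own x by the bare spindle, 13 mm thick, 11 mm above the underside, which sticks out along own -y from y = -21 to -47 mm with free space both sides; 18 mm side bars at x = -30 and +30 mm. 0.19 kg, balance point near y = +8 mm. It may be absent
- pedal_right: another black flat pedal lying flat, 78 x 94 x 22 mm; origin at the centre of its underside. Pinch it across its own x by the bare spindle, 13 mm thick, 11 mm above the underside, which sticks out along own -y from y = -21 to -47 mm with free space both sides; 18 mm side bars at x = -30 and +30 mm. 0.19 kg, balance point near y = +8 mm. It may be absent
- caliper_front: a black brake caliper, 30 (own x) x 55 (own y) x 36 (own z) mm, standing on its underside, where its origin is; pinch it across its own x (30 mm, flanks upright). About 0.1 kg. It may be absent
- caliper_rear: a black brake caliper, 30 (own x) x 55 (own y) x 36 (own z) mm, standing on its underside, where its origin is; pinch it across its own x (30 mm, flanks upright). About 0.1 kg. It may be absent
- grease: black-lidded grease jar, 54 mm across, 70 mm high, standing behind the dirty parts; origin at its underside; a bystander
- lube: chain lube bottle, 42 mm across, 126 mm high, near the grease jar; origin at its underside; a bystander
Not all that is in view belongs to the job. What is shaped like the pedal_right but purple or turquoise is not meant.

How it is judged:
On the way, in this order (a step that is already met when the one before it is completed fails the run):
1. main latch released while the hood is still down (value of joint latch above 1.1 rad and value of joint hood below 0.1 rad), for 0.1 s.
2. hood eased up until the safety catch stops it, catch not yet pushed (value of joint hood between 0.25 and 0.42 rad and value of joint catch below 0.006 m), for 0.1 s.
3. hidden safety catch pushed in with the hood ajar (value of joint catch above 0.011 m and value of joint hood between 0.2 and 0.6 rad), for 0.1 s.
4. hood raised (value of joint hood above 1.1 rad), for 0.1 s.
5. every part in the basket and the lobe bearing on its flange, with the hood still up (x of pedal_left in the frame of basket between -0.066 and 0.066 m and y of pedal_left in the frame of basket between -0.096 and 0.096 m and z of pedal_left in the frame of basket between -0.005 and 0.065 m and x of pedal_right in the frame of basket between -0.066 and 0.066 m and y of pedal_right in the frame of basket between -0.096 and 0.096 m and z of pedal_right in the frame of basket between -0.005 and 0.065 m and x of caliper_front in the frame of basket between -0.066 and 0.066 m and y of caliper_front in the frame of basket between -0.096 and 0.096 m and z of caliper_front in the frame of basket between -0.005 and 0.065 m and x of caliper_rear in the frame of basket between -0.066 and 0.066 m and y of caliper_rear in the frame of basket between -0.096 and 0.096 m and z of caliper_rear in the frame of basket between -0.005 and 0.065 m and contact force between cam and basket above 5 N and value of joint hood above 0.6 rad), for 0.3 s.
6. hood shut completely (value of joint hood below 0.025 rad), for 0.1 s.
7. T-handle turned back (value of joint latch below 0.4 rad and value of joint hood below 0.03 rad), for 0.1 s.
At the end, for the whole second after the job is handed in: every dirty part that was there rests inside the basket (origin within 66 mm in x, 96 mm in y of its centre); the lobe presses on the basket with over 5 N; hood shut (under 0.03 rad), safety catch back out (under 6 mm), T-handle locked (under 0.4 rad) (all of step 7 and x of pedal_left in the frame of basket between -0.066 and 0.066 m and y of pedal_left in the frame of basket between -0.096 and 0.096 m and z of pedal_left in the frame of basket between -0.005 and 0.065 m and x of pedal_right in the frame of basket between -0.066 and 0.066 m and y of pedal_right in the frame of basket between -0.096 and 0.096 m and z of pedal_right in the frame of basket between -0.005 and 0.065 m and x of caliper_front in the frame of basket between -0.066 and 0.066 m and y of caliper_front in the frame of basket between -0.096 and 0.096 m and z of caliper_front in the frame of basket between -0.005 and 0.065 m and x of caliper_rear in the frame of basket between -0.066 and 0.066 m and y of caliper_rear in the frame of basket between -0.096 and 0.096 m and z of caliper_rear in the frame of basket between -0.005 and 0.065 m and linear speed of each of pedal_left, pedal_right, caliper_front, caliper_rear below 0.03 m/s and contact force between cam and basket above 5 N and value of joint catch below 0.006 m); the robot touches nothing.
It fails at once if the grease jar is knocked over (angle between grease's own z axis and vertical above 0.7 rad).
It fails at once if the lube bottle is knocked over (angle between lube's own z axis and vertical above 0.7 rad).
Of pedal_left, pedal_right, caliper_front, caliper_rear only 2 to 4 are there at a start; the rules pass over those that are not, and their reading is None.
At some moment in a run one of pedal_left, pedal_right, caliper_front, caliper_rear may be knocked a few centimetres aside while the robot is not near it.
Once in a run the grip may slacken for a moment while it holds something.
It also fails if it takes over 210 s, if anything falls off the work surface, if the arm or the gripper's body presses on something with over 40 N, if the wrist force passes 120 N, or if a joint passes its speed limit or range.

## Working session

There is one attempt and no reset: what is moved stays moved. The work goes in short steps, each a Python script; the robot and the scene stay as the last script left them, time stands still between calls to the robot, and variables do not carry over. Pictures are saved under pics/ and viewed, about 12 in all and at most 16, crops included, and the job is handed in when it is done.

```bash
ls; mkdir -p pics; python3 - <<'E'
from station import ctrl,get_state,vision,models
import cv2,numpy as np
s=get_state();print(s['time'],s['tcp_pos'],s['eef_rot'],s['width'],ctrl.pinch_z)
for c in("top","side"):
    im,d=vision.grab_frame(c);cv2.imwrite(f"pics/a_{c}.png",im)
    i=vision.camera_info(c);print(c,i['mtx'].tolist() if hasattr(i['mtx'],'tolist') else i['mtx'],np.round(i['R'],3).tolist(),np.round(i['t'],3).tolist())
    np.save(f"pics/d_{c}.npy",d)
    for t in["latch_grip","washer","hood","pedal_left","caliper_front","grease","lube"]:
        print(c,t,[(np.round(r['point']).tolist(),round(r['p'],2)) for r in models.recognise(c,t)[:6]])
E
```

```text
pics
0.0 [ 0.21511145 -0.58623863  0.20545009] [-8.62497450e-04  9.84560650e-01  1.75041570e-01 -1.78957825e-04] 0.08519382890662054 -0.0187
top [[393.69830706058525, 0.0, 324.82097610280096], [0.0, 393.69830706058525, 204.1704686483352], [0.0, 0.0, 1.0]] [[0.012, -1.0, -0.016], [-0.988, -0.01, -0.157], [0.157, 0.018, -0.987]] [0.231, 0.585, 1.365]
top latch_grip [([443.0, 236.0], 0.6)]
top washer [([440.0, 215.0], 0.56)]
top hood [([440.0, 216.0], 0.88)]
top pedal_left [([297.0, 200.0], 0.65)]
top caliper_front [([347.0, 237.0], 0.42)]
top grease [([320.0, 166.0], 0.64)]
top lube [([351.0, 163.0], 0.61)]
side [[434.6183006777206, 0.0, 328.51287206184077], [0.0, 434.6183006777206, 198.99362345044563], [0.0, 0.0, 1.0]] [[-0.997, -0.077, 0.006], [-0.049, 0.577, -0.815], [0.06, -0.813, -0.579]] [0.58, -0.002, 1.723]
side latch_grip [([360.0, 135.0], 0.52)]
side washer [([338.0, 155.0], 0.62)]
side hood [([343.0, 149.0], 0.84)]
side pedal_left [([316.0, 247.0], 0.86)]
side caliper_front [([357.0, 214.0], 0.51)]
side grease [([285.0, 218.0], 0.67)]
side lube []
```

View pics/a_top.png

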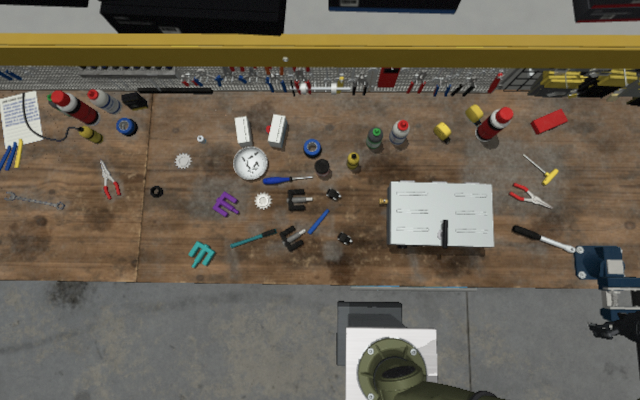

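View pics/a_side.png

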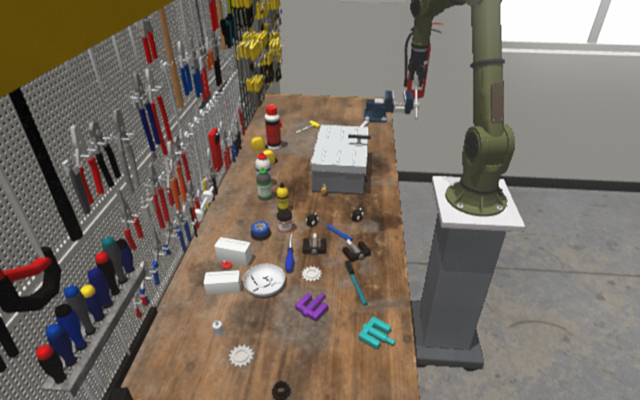

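The top view shows the washer with its bar at (443,235). The black pedals are at (297,200) and (292,237), the calipers at (334,195) and (346,238), and the jar and bottle at (322,166) and (353,160). I'll measure these next.

```bash
cat > h.py <<'E'
from station import ctrl,get_state,vision,models,ticket
import cv2,numpy as np
from scipy.spatial.transform import Rotation as Ro
def cloud(c,save=None):
    im,d=vision.grab_frame(c)
    if save: cv2.imwrite(f"pics/{save}.png",im)
    i=vision.camera_info(c);K,R,t=[np.array(i[k]) for k in("mtx","R","t")]
    v,u=np.mgrid[:400,:640]
    P=np.stack([(u-K[0,2])*d/K[0,0],(v-K[1,2])*d/K[1,1],d],-1)
    W=(P-t)@R; W[d<=0]=np.nan
    return im,W
def rect(P):
    (c,s,a)=cv2.minAreaRect(P[:,:2].astype(np.float32)*1000)
    return np.round(c,1),np.round(s,1),round(a,1)
def quat(z,y):   # tool z (fingers) and jaw direction y
    z=np.array(z,float);z/=np.linalg.norm(z);y=np.array(y,float);y-=z*(y@z);y/=np.linalg.norm(y)
    q=Ro.from_matrix(np.stack([np.cross(y,z),y,z],1)).as_quat()
    return q[[3,0,1,2]]
def down(a): # jaws open along world angle a
    return quat([0,0,-1],[np.cos(a),np.sin(a),0])
def st(m=""):
    s=get_state();print(m,round(s['time'],1),'tcp',np.round(s['tcp_pos'],3),'F',np.round(s['contact_force'],1),'w',round(s['width'],4),'q',np.round(s['qpos'],2))
    return s
E
python3 - <<'E'
from h import *
im,W=cloud("top")
v,u=np.mgrid[:400,:640]
def sel(u0,u1,v0,v1,z0,z1):
    m=(u>u0)&(u<u1)&(v>v0)&(v<v1)&(W[...,2]>z0)&(W[...,2]<z1);return W[m]
top=sel(370,510,170,260,.125,.15);print('top',rect(top),np.median(top[:,2]))
bar=sel(430,460,210,260,.16,.2);print('bar',rect(bar),len(bar),np.median(bar[:,2]))
print('brass',rect(sel(375,388,195,210,.01,.2)),np.nanmax(sel(375,388,195,210,.01,.2)[:,2]))
for n,b in dict(pA=(280,316,186,214),pB=(278,306,224,252),cA=(325,343,187,203),cB=(336,355,230,246),gr=(312,330,156,176),lu=(343,365,148,170),bluehandle=(305,331,205,236)).items():
    P=sel(*b,.008,.2);print(n,rect(P),len(P),'zmax',np.nanmax(P[:,2]),'mean',P.mean(0).round(3))
    np.save(f'pics/{n}.npy',P)
big=cv2.resize(im[140:260,190:500],None,fx=2.58,fy=2.58,interpolation=cv2.INTER_CUBIC);cv2.imwrite("pics/b.png",big)
im,W=cloud("side")
P=W[100:200,300:380].reshape(-1,3);P=P[(P[:,2]>.125)&(P[:,2]<.15)];print('side top',rect(P),np.median(P[:,2]))
cv2.imwrite("pics/c.png",cv2.resize(im[100:300,200:420],None,fx=3,fy=3,interpolation=cv2.INTER_CUBIC))
E
```

```text
top (array([ 542.5, -152. ]), array([340.1, 215.9]), 89.0) 0.13752230975626742
bar (array([ 469.3, -151. ]), array([16.7, 90.3]), 86.0) 146 0.1794771691648807
brass (array([593. ,  26.4]), array([48.4, 30.4]), 1.3) 0.05215507677007363
pA (array([601. , 332.5]), array([96.7, 86.7]), 85.1) 325 zmax 0.029322484029717107 mean [0.602 0.343 0.019]
pB (array([467.3, 350.5]), array([78.4, 93.3]), 32.3) 323 zmax 0.02918733864043754 mean [0.461 0.359 0.019]
cA (array([622.6, 208.4]), array([53.9, 30.2]), 60.3) 110 zmax 0.04125874624794048 mean [0.623 0.21  0.029]
cB (array([461.5, 165.8]), array([53.4, 30.1]), 60.5) 111 zmax 0.0425260845246139 mean [0.463 0.169 0.031]
gr (array([731. , 253.5]), array([79.1, 51.6]), 7.6) 212 zmax 0.07806601261531687 mean [0.716 0.252 0.063]
lu (array([741.8, 139.6]), array([39.2, 39.5]), 1.1) 165 zmax 0.12723198025545 mean [0.736 0.14  0.081]
bluehandle (array([524.4, 263.6]), array([65.6, 99.6]), 82.9) 66 zmax 0.01915363061784297 mean [0.52  0.265 0.01 ]
side top (array([ 544.3, -152.9]), array([353.5, 217.4]), 89.3) 0.14069232461901887
```

View pics/b.png

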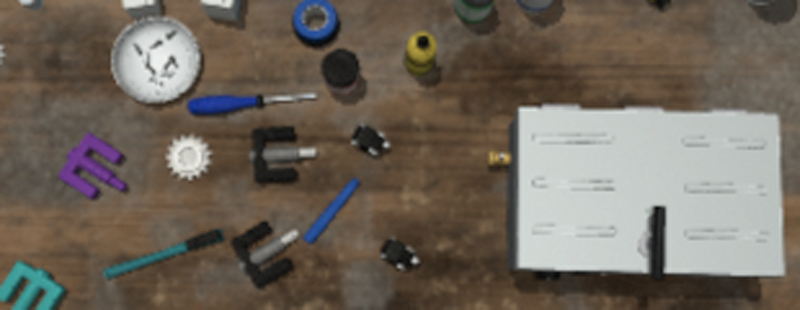

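View pics/c.png

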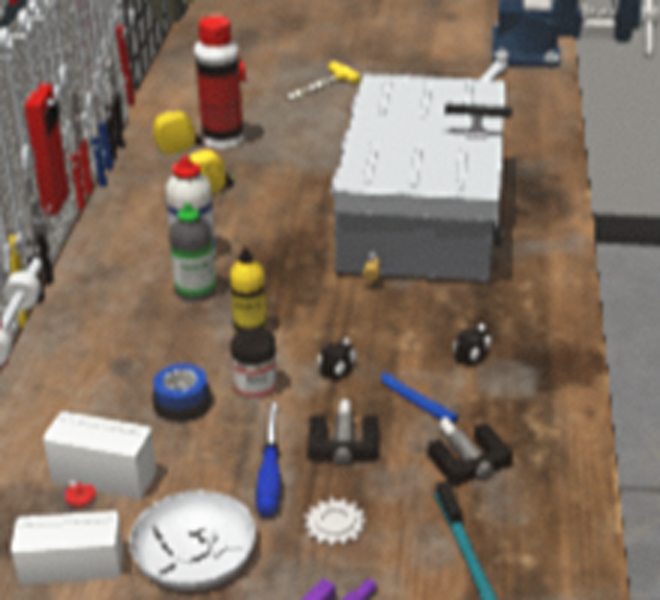

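```bash
cat >> h.py <<'E'
PSI=np.radians(-1.3); EX=np.array([np.cos(PSI),np.sin(PSI),0]);EY=np.array([-np.sin(PSI),np.cos(PSI),0]);EZ=np.array([0,0,1.])
H=np.array([.6455,-.152,.116])
def hp(th,fx,fz,fy=0): # point given in front fx, above fz of the hinge with hood shut, at hood angle th
    x=-fx*np.cos(th)+fz*np.sin(th);z=fx*np.sin(th)+fz*np.cos(th)
    return H+EX*x+EY*fy+EZ*z
PZ=.0187
E
python3 - <<'E'
from h import *
st()
p=hp(0,.176,.058);print(p)
for s in(1,-1):
    for r in(0,-.8,-1.55):
        q=ctrl.ik(p+[0,0,.05],down(PSI+s*np.pi/2+r));print(s,r,None if q is None else np.round(q,2))
for th in(0,.33,.8,1.2,1.55):
    for s in(1,-1):
        q=ctrl.ik(hp(th,.176,.058,.025)-[0,0,PZ],down(PSI+s*np.pi/2-1.57));print(th,s,None if q is None else np.round(q,2))
for s in(1,-1):
  for y in(.03,.08):
    q=ctrl.ik([.47,y-.02,.2],quat([0,-np.sin(.65),-np.cos(.65)],[s,0,0]));print('catch',s,y,None if q is None else np.round(q,2))
E
```

```text
0.9 tcp [ 0.215 -0.587  0.206] F [ 1.1 -0.1 -0.7] w 0.0855 q [ 1.32  0.51 -0.24  1.5   0.13  1.15 -0.15]
[ 0.4695453  -0.14800703  0.174     ]
1 0 [ 0.97  0.42 -1.03  1.8   0.39  1.14  1.36]
1 -0.8 [ 0.87  0.37 -0.87  1.8   0.31  1.11  0.65]
1 -1.55 [ 0.8   0.35 -0.75  1.81  0.26  1.09 -0.05]
-1 0 [ 0.57  0.3  -0.42  1.81  0.14  1.06 -1.49]
-1 -0.8 [ 0.4   0.29 -0.19  1.81  0.06  1.05 -2.21]
-1 -1.55 [-0.49  0.49  1.15  1.82 -0.49  1.16 -2.32]
0 1 [ 0.71  0.41 -0.72  1.93  0.33  0.92 -0.19]
0 -1 [-0.51  0.59  1.15  1.94 -0.63  1.03 -2.24]
0.33 1 [ 0.73  0.4  -0.76  1.78  0.31  1.09 -0.16]
0.33 -1 [-0.52  0.55  1.15  1.79 -0.55  1.16 -2.35]
0.8 1 [ 0.68  0.47 -0.81  1.52  0.35  1.3  -0.19]
0.8 -1 [-0.46  0.61  1.15  1.54 -0.57  1.36 -2.42]
1.2 1 [ 0.58  0.58 -0.78  1.29  0.4   1.43 -0.2 ]
1.2 -1 [-0.37  0.72  1.15  1.31 -0.65  1.51 -2.45]
1.55 1 [ 0.48  0.68 -0.73  1.1   0.44  1.5  -0.18]
1.55 -1 [-0.29  0.83  1.15  1.11 -0.74  1.6  -2.5 ]
catch 1 0.03 [ 0.12  0.62 -1.03  1.87  0.86  1.63 -1.24]
catch 1 0.08 [ 0.06  0.69 -1.11  1.8   0.86  1.73 -1.33]
catch -1 0.03 [ 0.2   0.71 -1.23  1.87  0.91  1.75  1.81]
catch -1 0.08 [ 0.1   0.75 -1.23  1.8   0.89  1.81  1.75]
```

```bash
python3 - <<'E'
from h import *
p=np.array([.4693,-.150,.174]); a0=PSI+np.pi/2
ctrl.movel([.215,-.587,.33],max_speed=.3)
ctrl.movep(p+[0,0,.08],down(a0)); 
ctrl.movel(p-[0,0,PZ],max_speed=.15); ctrl.close_gripper(50); st('grip')
for r in np.linspace(0,-1.57,8)[1:]:
    ctrl.movep(p-[0,0,PZ],down(a0+r))
s=st('turned'); print(s['wrist_torque'])
im,W=cloud("top","d_top")
E
```

```text
grip 4.9 tcp [ 0.47  -0.151  0.157] F [-2.6 -2.7 14.3] w 0.0 q [ 0.89  0.47 -0.92  1.91  0.45  0.98  1.31]
turned 7.0 tcp [ 0.472 -0.15   0.157] F [ 2.3 -0.2  8.1] w 0.0002 q [ 0.61  0.38 -0.49  1.91  0.22  0.9  -0.01]
[ 0.01571472 -0.32481381  0.07610867]
```

```bash
python3 - <<'E'
from h import *
im,W=cloud("top")
s,_=vision.grab_frame("side")
cv2.imwrite("pics/e.png",np.hstack([cv2.resize(im[160:270,370:510],(400,314)),cv2.resize(s[80:200,290:400],(340,314+0))]))
E
```

```text
(no output)
```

View pics/e.png

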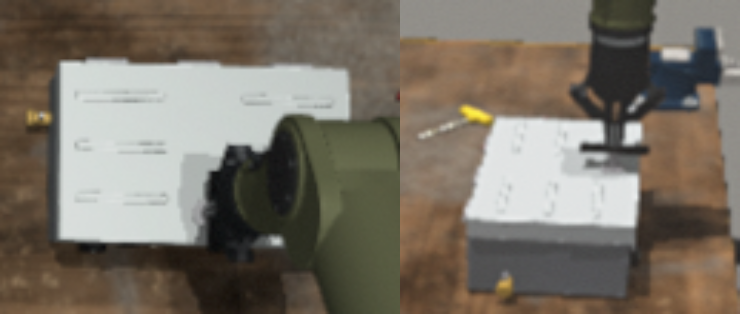

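```bash
python3 - <<'E'
from h import *
st()
im,W=cloud("side")
c=im[95:165,315:395];cv2.imwrite("pics/f.png",cv2.resize(c,(800,700)[:2],interpolation=cv2.INTER_CUBIC)[:600])
for r in range(124,150,2): print(r,[tuple(int(1000*k) if k==k else 0 for k in W[r,u]) for u in range(346,376,4)])
E
```

```text
7.2 tcp [ 0.471 -0.15   0.157] F [1.9 0.  9. ] w -0.0003 q [ 0.61  0.38 -0.49  1.91  0.22  0.9  -0.01]
124 [(538, -610, 8), (517, -619, 4), (492, -138, 235), (476, -138, 235), (460, -139, 235), (444, -132, 240), (414, -637, 0), (393, -633, 3)]
126 [(529, -318, 137), (511, -324, 135), (493, -316, 140), (475, -140, 226), (459, -146, 224), (434, -609, 1), (414, -612, 1), (394, -596, 9)]
128 [(528, -290, 142), (510, -300, 137), (492, -291, 143), (475, -139, 218), (459, -142, 217), (440, -302, 140), (414, -580, 5), (393, -594, 0)]
130 [(527, -281, 136), (509, -274, 140), (492, -275, 141), (475, -140, 208), (458, -149, 204), (440, -280, 141), (414, -559, 4), (394, -558, 5)]
132 [(526, -254, 140), (509, -255, 141), (491, -259, 139), (474, -135, 202), (458, -147, 197), (440, -263, 139), (414, -537, 4), (394, -540, 3)]
134 [(525, -238, 139), (506, -152, 183), (490, -151, 184), (474, -140, 191), (457, -239, 141), (440, -235, 144), (414, -520, 2), (394, -518, 3)]
136 [(524, -212, 143), (506, -143, 179), (490, -147, 177), (473, -148, 177), (457, -143, 181), (441, -139, 183), (425, -142, 183), (3
[... 184 characters left out ...]
06, -176, 143), (489, -185, 139), (473, -140, 163), (456, -178, 145), (439, -185, 142), (414, -461, 0), (394, -458, 1)]
142 [(522, -158, 142), (505, -162, 141), (489, -169, 138), (472, -148, 150), (455, -171, 139), (439, -172, 139), (414, -435, 1), (394, -443, -1)]
144 [(521, -149, 138), (505, -146, 140), (488, -147, 140), (472, -143, 143), (455, -147, 142), (439, -147, 143), (414, -407, 6), (395, -415, 2)]
146 [(520, -118, 145), (504, -131, 139), (488, -135, 138), (471, -137, 138), (455, -136, 139), (439, -129, 143), (414, -399, 0), (395, -399, 0)]
148 [(519, -106, 143), (503, -114, 139), (487, -115, 139), (471, -116, 140), (455, -123, 137), (439, -117, 141), (414, -369, 4), (395, -376, 1)]
```

View pics/f.png

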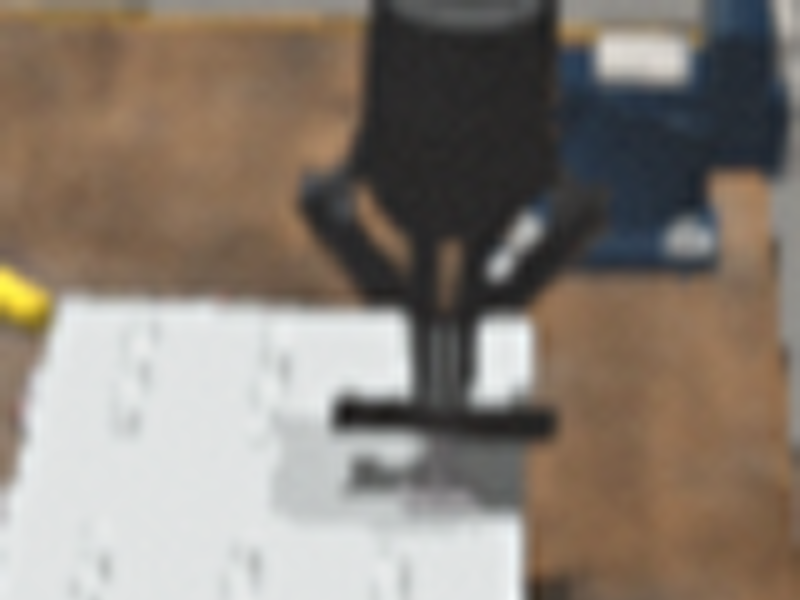

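```bash
python3 - <<'E'
from h import *
p=np.array([.4693,-.150,.174])
ctrl.movel(p+[0,0,.04],max_speed=.2)
s=st(); print(ctrl.pinch_z)
im,W=cloud("side")
m=(abs(W[...,0]-.47)<.03)&(abs(W[...,1]+.15)<.04)&(W[...,2]>.15)
for z in range(150,300,8):
    k=m&(abs(W[...,2]-z/1000)<.004);
    if k.sum(): print(z,k.sum(),W[k].mean(0).round(3),im[k].mean(0).round())
i=vision.camera_info("side");K,R,t=[np.array(i[k]) for k in("mtx","R","t")]
def px(X): c=R@X+t;return (K@c/c[2])[:2].round(1)
print('tcp px',px(s['tcp_pos']),'bar ends',px(p+[.046,0,0]),px(p-[.046,0,0]))
cv2.imwrite("pics/g.png",cv2.resize(im[95:165,315:395],(640,560),interpolation=cv2.INTER_CUBIC))
E
```

```text
7.6 tcp [ 0.469 -0.15   0.214] F [-0.2 -1.5 -0.8] w 0.0003 q [ 0.63  0.32 -0.51  1.82  0.18  1.04  0.04]
-0.0187
150 2 [ 0.475 -0.144  0.153] [100.  99. 101.]
158 8 [ 0.471 -0.148  0.158] [107. 106. 108.]
166 10 [ 0.467 -0.147  0.168] [85. 85. 86.]
174 18 [ 0.468 -0.145  0.175] [52. 53. 54.]
182 36 [ 0.472 -0.145  0.182] [94. 94. 94.]
190 4 [ 0.469 -0.145  0.188] [166. 167. 164.]
246 6 [ 0.468 -0.141  0.246] [80. 83. 88.]
254 12 [ 0.471 -0.142  0.253] [66. 68. 69.]
262 15 [ 0.47  -0.141  0.262] [74. 74. 73.]
270 14 [ 0.469 -0.141  0.271] [66. 67. 68.]
278 13 [ 0.47  -0.144  0.279] [51. 53. 56.]
286 17 [ 0.468 -0.141  0.287] [46. 48. 51.]
294 36 [ 0.473 -0.143  0.294] [47. 50. 54.]
tcp px [359.5 127.7] bar ends [347.8 136.3] [370.4 137.2]
```

View pics/g.png

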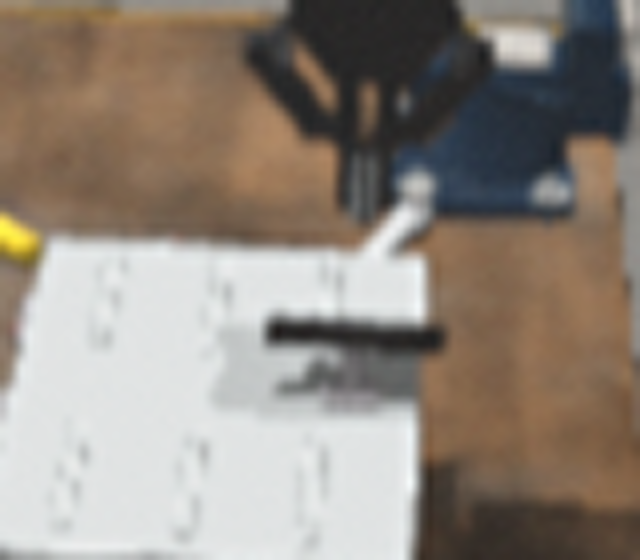

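The fingertips show about 26 mm above the reported TCP, and the contact on the bar top agrees: tips at 0.183 while the TCP read 0.157. I'll add that offset and grip again.

```bash
sed -i 's/^PZ=.*/OFF=.0265; PZ=.0187+OFF/' h.py; python3 - <<'E'
from h import *
p=np.array([.4693,-.150,.174]); a0=PSI+np.pi/2
ctrl.movep(p+[0,0,.05],down(a0)); ctrl.ungrasp()
ctrl.movel(p-[0,0,PZ],max_speed=.15); ctrl.close_gripper(60); s=st('grip')
if s['width']>.01:
    for r in np.linspace(0,-1.57,8)[1:]:
        ctrl.movep(p-[0,0,PZ],down(a0+r))
    s=st('turned'); print(s['wrist_torque'])
im,W=cloud("side")
cv2.imwrite("pics/i.png",cv2.resize(im[95:165,315:395],(640,560),interpolation=cv2.INTER_CUBIC))
E
```

```text
grip 11.2 tcp [ 0.469 -0.151  0.129] F [-1.  -3.9  5.4] w 0.0145 q [ 0.82  0.48 -0.81  1.95  0.44  0.9   1.33]
turned 13.3 tcp [ 0.47  -0.15   0.129] F [ 1.8 -4.8  5.6] w 0.0143 q [ 0.52  0.4  -0.37  1.95  0.2   0.82  0.04]
[-0.93308221 -0.3192981   0.03115054]
```

View pics/i.png

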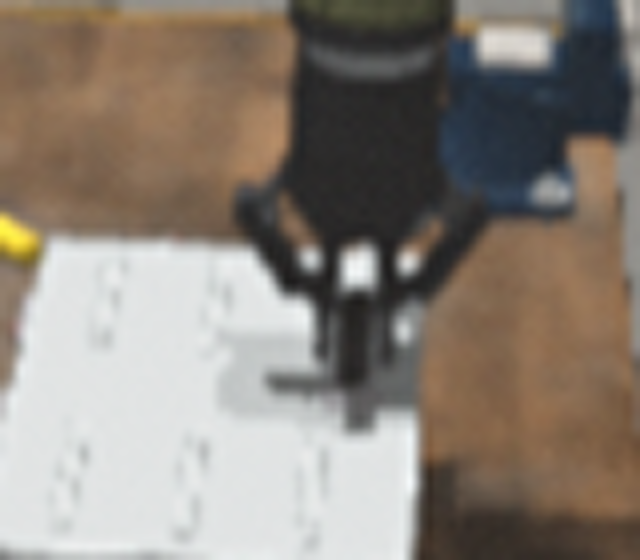

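The bar is now parallel to the front edge. I'll regrip it off-centre and ease the hood up.

```bash
cat >> h.py <<'E'
def raise_(ths,tilt=lambda t:0,fy=.025,fmax=35,sp=.12):
    for t in ths:
        a=tilt(t); z=-np.array(EZ)*np.cos(a)-EX*np.sin(a)   # tilt>0: fingers point forward(robot side)
        pos=hp(t,.176,.058,fy)-EY*0.002-(-z)*PZ
        ctrl.movel(pos,frame=quat(z,EX),max_speed=sp)
        F=get_state()['contact_force']
        if np.linalg.norm(F)>fmax: print('force stop',t,F.round(1));return t
    return t
E
python3 - <<'E'
from h import *
ctrl.ungrasp(); p=hp(0,.176,.058,.025)-EY*.002-EZ*PZ
ctrl.movel(p,frame=quat([0,0,-1],EX),max_speed=.1); ctrl.close_gripper(60); st('grip')
raise_([.03,.06]);st('.06')
raise_(np.arange(.1,.32,.04));st('up')
raise_([.32]);st('.32')
im,W=cloud("side","j")
for c in("side","top"):
  if c=="top": cloud(c)
  for n in("catch_pad","catch","latch_grip"): print(c,n,[(np.round(r['point'],1),round(r['p'],2)) for r in models.recognise(c,n)[:3]])
E
```

```text
grip 15.1 tcp [ 0.471 -0.125  0.129] F [ 1.3 -0.8  1.3] w 0.0141 q [ 0.48  0.39 -0.37  1.97  0.19  0.81 -0.02]
.06 15.6 tcp [ 0.474 -0.125  0.139] F [ 4.  -1.7 -5.1] w 0.0143 q [ 0.48  0.39 -0.38  1.94  0.19  0.85 -0.02]
up 17.1 tcp [ 0.494 -0.125  0.178] F [-5.7 -0.8 -1.7] w 0.0139 q [ 0.48  0.37 -0.39  1.84  0.17  0.97 -0.  ]
.32 17.3 tcp [ 0.496 -0.125  0.181] F [-6.3 -0.5 -3.7] w 0.014 q [ 0.48  0.37 -0.39  1.83  0.17  0.98 -0.  ]
side catch_pad [(array([347.4, 168.3]), 0.59), (array([352.3, 162.3]), 0.36)]
side catch []
side latch_grip [(array([352.2, 123.1]), 0.51)]
top catch_pad []
top catch []
top latch_grip []
```

```bash
python3 - <<'E'
from h import *
ctrl.ungrasp(); s=get_state(); ctrl.movel(s['tcp_pos']+[0,.0,.09],max_speed=.2)
im,W=cloud("side","k")
np.save("pics/Wk.npy",W)
cv2.imwrite("pics/k2.png",cv2.resize(im[120:190,310:390],(800,700),interpolation=cv2.INTER_CUBIC)[:,:][50:650])
for n in("catch_pad","catch"): print(n,[(np.round(r['point'],1),round(r['p'],2)) for r in models.recognise("side",n)[:3]])
for r in range(148,184,2): print(r,[tuple(int(1000*k) if k==k else 0 for k in W[r,u]) for u in range(338,376,4)])
st()
E
```

```text
catch_pad [(array([341.2, 154.8]), 0.6), (array([353. , 251.8]), 0.6), (array([347.5, 167.3]), 0.5)]
catch [(array([351.6, 160.6]), 0.38), (array([341.1, 140.5]), 0.26)]
148 [(549, -45, 174), (533, -40, 178), (517, -33, 182), (502, -26, 187), (486, -21, 190), (471, -4, 201), (456, -10, 198), (433, -372, 2), (414, -380, 0), (395, -368, 6)]
150 [(548, -32, 173), (532, -30, 175), (516, -16, 183), (501, -6, 189), (486, -1, 193), (471, 3, 196), (456, 9, 200), (433, -352, 2), (414, -346, 7), (395, -357, 1)]
152 [(547, -23, 169), (531, -2, 182), (516, -1, 183), (501, 3, 186), (485, 8, 190), (471, 16, 195), (456, 20, 198), (432, -338, 0), (414, -341, 0), (395, -335, 3)]
154 [(546, 6, 177), (531, 1, 175), (515, 15, 184), (500, 20, 188), (485, 15, 185), (470, 21, 189), (455, 17, 188), (432, -314, 2), (414, -319, 1), (395, -319, 1)]
156 [(545, 14, 173), (530, 25, 180), (515, 9, 172), (500, 18, 178), (485, 16, 177), (470, 18, 179), (455, 21, 182), (432, -303, -1), (414, -298, 2), (396, -298, 3)]
158 [(545, 19, 168), (530, 13, 165), (514, 22, 171), (500, 12, 166), (484, 19, 171), (469, 17, 170), 
[... 1398 characters left out ...]
7, 80), (512, 6, 81), (497, 14, 87), (481, 10, 85), (466, 15, 89), (450, 11, 87), (434, -24, 65), (414, -127, 2), (397, -122, 5)]
178 [(543, 17, 77), (528, 12, 74), (512, 18, 79), (497, 7, 73), (481, 17, 80), (465, 10, 77), (450, 14, 80), (433, -19, 59), (414, -110, 2), (397, -110, 3)]
180 [(543, 9, 62), (528, 9, 63), (512, 15, 68), (496, 9, 65), (480, 17, 71), (465, 11, 68), (449, 14, 71), (433, -18, 50), (414, -96, 1), (398, -91, 6)]
182 [(543, 15, 57), (527, 6, 52), (512, 10, 55), (496, 13, 58), (480, 12, 58), (464, 13, 60), (449, 12, 60), (431, -74, 4), (414, -84, 0), (397, -85, 0)]
 19.1 tcp [ 0.496 -0.126  0.27 ] F [ 0.1 -0.8 -0.2] w 0.0853 q [ 0.49  0.29 -0.4   1.68  0.12  1.2   0.04]
```

View pics/k2.png

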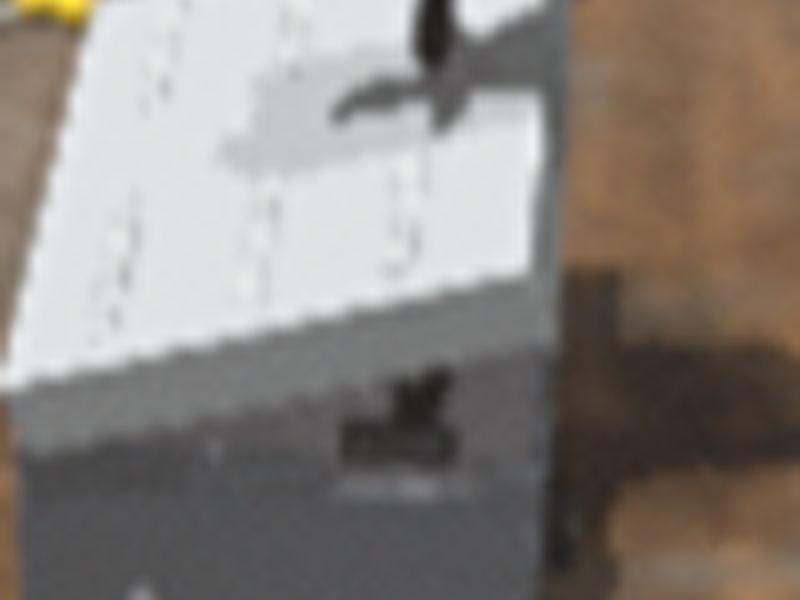

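```bash
cat >> h.py <<'E'
LEAN=np.radians(38); ZC=-np.cos(LEAN)*EZ-np.sin(LEAN)*EY; QC=quat(ZC,EX)
def tipcmd(T): return np.array(T)+OFF*ZC
E
python3 - <<'E'
from h import *
ctrl.close_gripper(60)
ctrl.movep(tipcmd([.497,.12,.24]),QC)
ctrl.movel(tipcmd([.497,.075,.12]),max_speed=.2); s=st()
im,W=cloud("side","l")
i=vision.camera_info("side");K,R,t=[np.array(i[k]) for k in("mtx","R","t")]
def px(X): c=R@X+t;return (K@c/c[2])[:2].round(1)
print('expected tip px (tool off)',px(np.array([.497,.075,.12])),'(world off)',px(s['tcp_pos']+[0,0,OFF]),'pad',px([.497,.012,.112]))
cv2.imwrite("pics/l2.png",cv2.resize(im[120:200,300:400],(750,600),interpolation=cv2.INTER_CUBIC))
E
```

```text
21.7 tcp [0.497 0.059 0.1  ] F [0.6 0.2 0.1] w 0.0 q [-0.3   0.68 -0.44  1.83  0.77  1.32 -1.19]
expected tip px (tool off) [349.8 177.2] (world off) [349.9 173.3] pad [350.3 170.2]
```

View pics/l2.png

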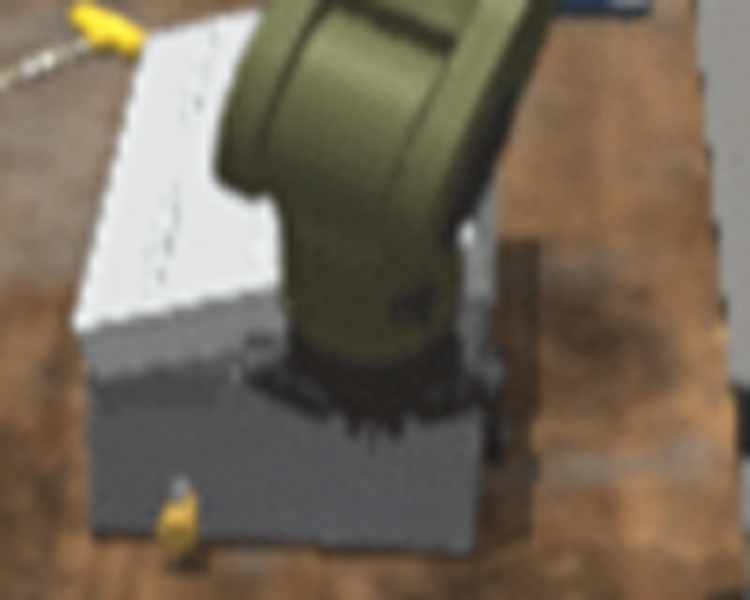

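The tips show at (349.6,178.7), against a predicted (349.8,177.2), so the offset lies along the tool axis. Now I'll push the catch.

```bash
python3 - <<'E'
from h import *
ctrl.movel(tipcmd([.497,.04,.107]),max_speed=.1); st()
for y in np.arange(.028,-.006,-.003):
    ctrl.movel(tipcmd([.497,y,.107]),max_speed=.05)
    s=get_state();F=s['contact_force'];print(round(y,4),F.round(1),s['tcp_pos'].round(4))
    if np.linalg.norm(F)>14: break
E
```

```text
22.3 tcp [0.497 0.023 0.086] F [-0.2 -0.6  0.4] w -0.0003 q [-0.25  0.68 -0.42  1.89  0.81  1.26 -1.19]
0.028 [ 0.2 -0.   1.4] [0.4966 0.0114 0.0862]
0.025 [-0.4  0.4  0.3] [0.4966 0.0086 0.0861]
0.022 [ 0.1 -0.2 -0.4] [0.4966 0.0055 0.0861]
0.019 [ 0.5 -0.2 -0.3] [0.4966 0.0025 0.0861]
0.016 [0.4 1.5 0.2] [ 4.966e-01 -3.000e-04  8.610e-02]
0.013 [-0.  -0.2 -0.7] [ 0.4966 -0.0035  0.0861]
0.01 [-0.5  0.5 -0.4] [ 0.4965 -0.0067  0.0861]
0.007 [-1.4  1.  -0.5] [ 0.4966 -0.0097  0.0861]
0.004 [ 1.1  0.7 -1.3] [ 0.4966 -0.0127  0.0862]
0.001 [-2.   6.7  2.5] [ 0.4968 -0.0137  0.086 ]
-0.002 [-5. 14.  7.] [ 0.4969 -0.0138  0.0858]
```

```bash
python3 - <<'E'
from h import *
tilt=lambda t: max(0,.35*(t-.32)/1.2)
ctrl.movel(tipcmd([.497,.06,.107]),max_speed=.2); ctrl.movel(tipcmd([.497,.1,.26]),max_speed=.3); ctrl.ungrasp()
p=hp(.32,.176,.058,.025)-EY*.002-EZ*PZ
ctrl.movep(p+[0,0,.08],quat(-EZ,EX)); ctrl.movel(p,max_speed=.15); ctrl.close_gripper(60); st('grip')
t=raise_([.36,.42,.5]);st('r')
for t in np.arange(.6,1.56,.1):
    a=tilt(t); z=-EZ*np.cos(a)-EX*np.sin(a); q=ctrl.ik(hp(t,.176,.058,.025)+z*PZ,quat(z,EX)); 
    if q is None: print('noik',t)
E
```

```text
grip 29.5 tcp [ 0.496 -0.126  0.181] F [-5.6 -0.1  4.7] w 0.014 q [ 0.5   0.37 -0.42  1.83  0.18  0.98 -0.02]
r 30.2 tcp [ 0.516 -0.126  0.206] F [-13.6   0.7  10.4] w 0.0139 q [ 0.48  0.38 -0.42  1.74  0.17  1.06 -0.02]
```

```bash
python3 - <<'E'
from h import *
tilt=lambda t: max(0,.35*(t-.5)/1.05)
for t in np.arange(.58,1.57,.08):
    r=raise_([t],tilt,fmax=38); F=get_state()['contact_force'];print(round(t,2),F.round(1))
    if np.linalg.norm(F)>30: break
st(); cloud("side","m")
E
```

```text
0.58 [-14.9   1.3  12.3]
0.66 [-18.3   2.2  16.4]
0.74 [-18.6   2.   20.3]
0.82 [-19.    1.4  24.7]
 31.3 tcp [ 0.56  -0.127  0.242] F [-19.    1.4  24.7] w 0.0143 q [ 0.42  0.49 -0.41  1.47  0.19  1.34 -0.04]
```

```bash
python3 - <<'E'
from h import *
for k in range(5):
    s=get_state();F=s['contact_force'];F[1]=0
    if np.linalg.norm(F)<12: break
    ctrl.movel(s['tcp_pos']+F/np.linalg.norm(F)*.003,max_speed=.05)
    s=st(k)
im,W=cloud("side","m2")
m=(W[...,2]>.1)&(abs(W[...,1]+.15)<.12)&(W[...,0]>.44)&(W[...,0]<.72)
cv2.imwrite("pics/m3.png",cv2.resize(im[60:200,260:420],(640,560)))
E
```

```text
0 31.7 tcp [ 0.559 -0.127  0.243] F [ 4.5 -0.3 -9.9] w 0.0141 q [ 0.42  0.48 -0.41  1.48  0.19  1.33 -0.03]
```

View pics/m3.png

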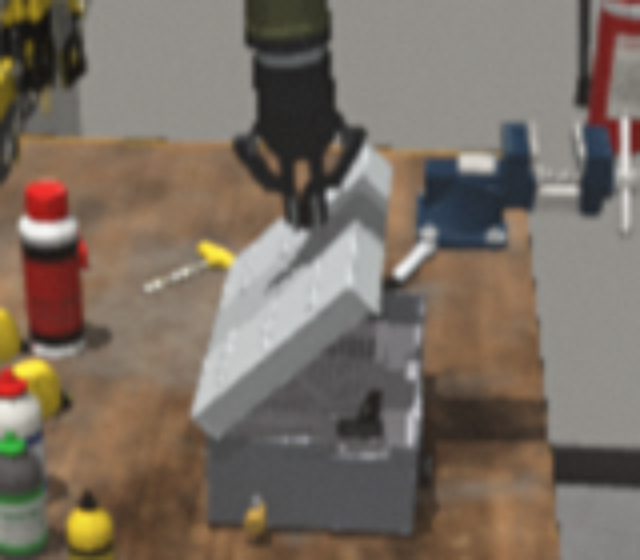

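```bash
cat >> h.py <<'E'
def arc(ths,tilt,fy=.023,corr0=.002,sp=.12,fmax=45):
    c=corr0
    for t in ths:
        a=tilt(t); z=-EZ*np.cos(a)-EX*np.sin(a)
        P=hp(t,.176,.058,fy); r=P-H-EY*((P-H)@EY); r/=np.linalg.norm(r)
        ctrl.movel(P+r*c+z*PZ,frame=quat(z,EX),max_speed=sp)
        F=get_state()['contact_force'];Fr=F@r;c+=np.clip(Fr*4e-5,-.0012,.0012)
        print(round(t,2),F.round(1),'Fr',round(Fr,1),'c',round(c,4))
        if np.linalg.norm(F)>fmax: print('STOP');break
    return c
E
python3 - <<'E'
from h import *
tilt=lambda t: max(0,.35*(t-.5)/1.05)
arc(np.arange(.86,1.57,.07),tilt)
st()
E
```

```text
0.86 [-12.2   2.6  12.7] Fr 16.4 c 0.0027
0.93 [-11.7   0.9  12.9] Fr 16.0 c 0.0033
1.0 [-8.8  1.3 11.9] Fr 13.7 c 0.0038
1.07 [-7.9  1.6 12.2] Fr 13.5 c 0.0044
1.14 [-6.3  1.3 11.6] Fr 12.2 c 0.0049
1.21 [-6.1  1.8 12.8] Fr 13.1 c 0.0054
1.28 [-3.4  1.8 12.3] Fr 12.2 c 0.0059
1.35 [-1.3  0.3  6.8] Fr 6.7 c 0.0062
1.42 [0.1 0.7 7.6] Fr 7.5 c 0.0065
1.49 [0.1 2.5 2.6] Fr 2.5 c 0.0066
1.56 [5.9 4.  0.9] Fr 2.7 c 0.0067
 34.5 tcp [ 0.691 -0.129  0.256] F [5.9 4.  0.9] w 0.0143 q [ 0.2   0.9  -0.24  0.65  0.2   1.96  0.03]
```

```bash
python3 - <<'E'
from h import *
ctrl.ungrasp(); s=st('open')
z=Ro.from_quat(np.array(s['eef_rot'])[[1,2,3,0]]).as_matrix()[:,2]
ctrl.movel(s['tcp_pos']-z*.12,max_speed=.15); st()
ctrl.close_gripper(60)
im,W=cloud("side","n")
cv2.imwrite("pics/n2.png",cv2.resize(im[60:200,260:420],(640,560)))
v,u=np.mgrid[:400,:640]
X,Y,Z=W[...,0],W[...,1],W[...,2]
for z in range(130,350,20):
    m=(abs(Z-z/1000)<.01)&(abs(Y-.01)<.02)&(X>.6)&(X<.8)
    if m.sum(): print(z,m.sum(),X[m].min().round(3),X[m].max().round(3))
E
```

```text
open 35.2 tcp [ 0.689 -0.13   0.256] F [ 4.8 -0.7 -3.3] w 0.0853 q [ 0.2   0.9  -0.24  0.65  0.2   1.96  0.03]Traceback (most recent call last):
  File "<stdin>", line 4, in <module>
station.Unreachable: the arm cannot follow that straight line within its joint ranges
```

```bash
python3 - <<'E'
from h import *
s=get_state();p=s['tcp_pos']
def go(dx,dz,a):
    z=-EZ*np.cos(a)-EX*np.sin(a)
    try: ctrl.movel(p+[dx,0,dz],frame=quat(z,EX),max_speed=.12);return True
    except ctrl.Unreachable: print('unreach',dx,dz,a);return False
print([go(0,.04,.22),go(0,.08,.1),go(0,.12,0)]); st()
ctrl.close_gripper(60)
im,W=cloud("side","n")
cv2.imwrite("pics/n2.png",cv2.resize(im[60:200,260:420],(640,560)))
X,Y,Z=W[...,0],W[...,1],W[...,2]
for z in range(130,350,20):
    m=(abs(Z-z/1000)<.01)&(abs(Y-.01)<.02)&(X>.6)&(X<.8)
    if m.sum(): print(z,m.sum(),X[m].min().round(3),X[m].max().round(3))
E
```

```text
[True, True, True]
 36.6 tcp [ 0.688 -0.13   0.375] F [ 0.1 -0.1  0.1] w 0.0854 q [ 0.27  0.59 -0.28  0.89  0.16  1.68  0.03]
130 37 0.636 0.669
150 40 0.637 0.669
170 40 0.633 0.665
190 42 0.632 0.664
210 50 0.603 0.664
230 55 0.6 0.659
250 44 0.625 0.659
270 46 0.624 0.658
290 44 0.624 0.654
310 51 0.62 0.653
330 49 0.613 0.651
```

View pics/n2.png

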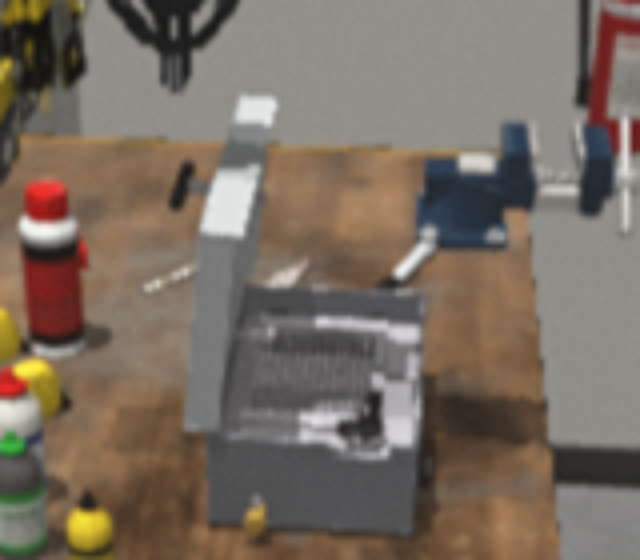

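```bash
python3 - <<'E'
from h import *
q=quat(-EZ,EX)
ctrl.movel([.55,-.13,.375],frame=q,max_speed=.25); ctrl.movel([.55,-.13,.272],max_speed=.2)
for x in(.58,.60,.615,.626): ctrl.movel([x,-.13,.272],max_speed=.08); st(x)
ctrl.movel([.54,-.13,.30],max_speed=.2)
im,W=cloud("side")
X,Y,Z=W[...,0],W[...,1],W[...,2]
for z in range(130,350,40):
    m=(abs(Z-z/1000)<.01)&(abs(Y-.01)<.02)&(X>.6)&(X<.8)
    if m.sum(): print(z,m.sum(),X[m].min().round(3),X[m].max().round(3))
im,W=cloud("top")
cv2.imwrite("pics/o.png",cv2.resize(im[150:280,270:510],(800,433),interpolation=cv2.INTER_CUBIC))
np.save("pics/Wo.npy",W)
for n in("cam_grip","cam","basket"): print(n,[(np.round(r['point'],1),round(r['p'],2)) for r in models.recognise("top",n)[:3]])
E
```

```text
0.58 39.4 tcp [ 0.58  -0.13   0.272] F [ 0.6 -0.  -0.3] w -0.0003 q [ 0.37  0.42 -0.29  1.47  0.12  1.27  0.04]
0.6 39.8 tcp [ 0.6   -0.13   0.272] F [ 0.5 -0.8  0.2] w -0.0002 q [ 0.35  0.45 -0.29  1.42  0.13  1.29  0.03]
0.615 40.1 tcp [ 0.615 -0.13   0.272] F [ 0.4 -1.9  0.3] w 0.0003 q [ 0.34  0.48 -0.29  1.38  0.14  1.31  0.02]
0.626 40.4 tcp [ 0.626 -0.13   0.272] F [-0.5  0.3  1.5] w 0.0001 q [ 0.33  0.49 -0.29  1.34  0.14  1.32  0.02]
130 31 0.637 0.672
170 43 0.64 0.672
210 38 0.643 0.675
250 42 0.646 0.677
290 47 0.646 0.68
330 58 0.643 0.682
cam_grip []
cam [(array([398.9, 217.1]), 0.58), (array([291.2, 235.3]), 0.22)]
basket [(array([440.7, 216.3]), 0.55)]
```

View pics/o.png

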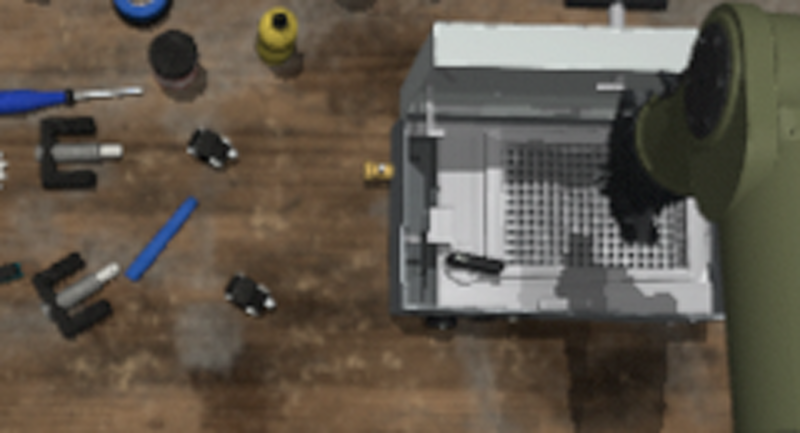

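```bash
cat >> h.py <<'E'
def part(W,im,exp,zmin=.012,zmax=.06,rad=.075):
    """connected blob of raised dark/any points nearest exp (xy); returns centre, long-axis angle, sizes"""
    Z=W[...,2];g=(Z>zmin)&(Z<zmax)&(np.hypot(W[...,0]-exp[0],W[...,1]-exp[1])<rad)
    n,l,stt,c=cv2.connectedComponentsWithStats(g.astype(np.uint8),connectivity=4)
    best=[k for k in range(1,n) if stt[k,4]>=60]
    k=min(best,key=lambda k:np.hypot(*(W[l==k][:,:2].mean(0)-exp)))
    P=W[l==k];c,s,a=cv2.minAreaRect(P[:,:2].astype(np.float32)*1000)
    ang=np.radians(a if s[0]>s[1] else a+90)
    c=np.array(c)/1000
    b=im[l==k].mean(1);br=P[b>np.percentile(b,85)][:,:2].mean(0)
    y=np.array([np.cos(ang),np.sin(ang)])
    if (br-c)@y>0: y=-y      # own y points away from the bright (spindle) end
    return dict(c=c,y=y,ang=np.degrees(np.arctan2(y[1],y[0])),s=np.round(s,1),n=int((l==k).sum()),bright=br-c)
EXP=dict(pA=(.601,.34),pB=(.467,.35),cA=(.622,.208),cB=(.4615,.166))
E
python3 - <<'E'
from h import *
ctrl.movel([.50,-.25,.33],max_speed=.3)
im,W=cloud("top")
for n,e in EXP.items():
    r=part(W,im,np.array(e)); print(n,{k:np.round(v,3) if k!='n' else v for k,v in r.items()})
E
```

```text
pA {'c': array([0.62 , 0.358]), 'y': array([-0.083,  0.997]), 'ang': np.float64(94.787), 's': array([78.7, 92.8]), 'n': 301, 'bright': array([ 0.001, -0.011])}
pB {'c': array([0.467, 0.351]), 'y': array([-0.534,  0.846]), 'ang': np.float64(122.25), 's': array([78.3, 91.8]), 'n': 309, 'bright': array([ 0.006, -0.01 ])}
cA {'c': array([0.623, 0.209]), 'y': array([0.508, 0.862]), 'ang': np.float64(59.496), 's': array([54.2, 30. ]), 'n': 111, 'bright': array([-0.004, -0.003])}
cB {'c': array([0.461, 0.166]), 'y': array([0.486, 0.874]), 'ang': np.float64(60.945), 's': array([53.2, 30.2]), 'n': 111, 'bright': array([-0.005, -0.002])}
```

```bash
python3 - <<'E'
from h import *
im,W=cloud("top")
X,Y,Z=W[...,0],W[...,1],W[...,2]
reg=(X>.44)&(X<.64)&(Y>-.31)&(Y<.01)
hist=np.histogram(Z[reg&np.isfinite(Z)],bins=np.arange(0,.16,.01));print(hist[0])
m=reg&(Z<.058); 
n,l,s,c=cv2.connectedComponentsWithStats(m.astype(np.uint8)); k=1+np.argmax(s[1:,4]); P=W[l==k]; print('basket floor',rect(P),len(P),P.min(0).round(3),P.max(0).round(3))
cand=reg&(Z>.098)&(Z<.125)&(Y>-.06)&(Y<0)
n,l,s,c=cv2.connectedComponentsWithStats(cand.astype(np.uint8))
for k in range(1,n):
    if s[k,4]>10: print('cand',s[k],rect(W[l==k]),np.median(W[l==k][:,2]),im[l==k].mean(0).round())
r=models.masks_of("top","cam")
for q in r[:2]:
    P=W[q['mask']];print('cam',q['p'],np.round(q['point'],1),rect(P),np.nanmedian(P,axis=0).round(3))
    B=P[P[:,2]>.1];print(len(B),rect(B) if len(B)>3 else '')
r=models.masks_of("top","basket")
for q in r[:1]:
    P=W[q['mask']];P=P[P[:,2]<.08];print('basket',q['p'],rect(P))
E
```

```text
[ 166 1003   41  504  590   69  809 1327  201   34  177  167   24    0
    0]
basket floor (array([ 562.5, -201. ]), array([192.5, 132.9]), 88.9) 1916 [ 0.495 -0.297  0.003] [ 0.63  -0.105  0.058]
cand [394 212  12  21 100] (array([514.1, -18.1]), array([33.2, 75.5]), 62.1) 0.11223388223836284 [158. 157. 157.]
cand [404 226   9   5  37] (array([494.3, -46.6]), array([26.4, 13. ]), 84.0) 0.1122190389473637 [59. 59. 58.]
cand [395 242  18   2  31] (array([444.8, -30.6]), array([ 3.9, 56.4]), 0.2) 0.10877399332963573 [100.  98.  95.]
cam 0.45 [408.9 227.3] (array([493.4, -60.3]), array([35. , 53.3]), 1.5) [ 0.49  -0.056  0.105]
72 (array([491.8, -60.6]), array([55.1, 13.9]), 80.0)
basket 0.78 (array([ 557.1, -194.4]), array([232.5, 158.6]), 88.4)
```

```bash
cat >> h.py <<'E'
BC=np.array([.559,-.197])
def bpt(x,y): return BC+x*EX[:2]+y*EY[:2]
def plan(pk,pa,pl,la,zt=.1):
    """jaw angle sign such that pick (angle pa) and place (angle la, same sense) are both reachable"""
    out=[]
    for s in(0,np.pi,-np.pi):
        a=ctrl.ik([*pk,zt],down(pa+s));b=ctrl.ik([*pl,.2],down(la+s))
        if a is not None and b is not None: out.append((max(abs(a[6]),abs(b[6])),s,round(a[6],2),round(b[6],2)))
    return sorted(out)
def pick(pk,a,ztip,force=100,h=.20):
    s=get_state()['tcp_pos']
    ctrl.ungrasp()
    ctrl.movep([*pk,h],down(a)); ctrl.movel([*pk,ztip-OFF],max_speed=.15)
    ctrl.close_gripper(force); st('grip'); ctrl.movel([*pk,.31],max_speed=.2); return st('lift')
def place(pl,a,ztip):
    ctrl.movep([*pl,.31],down(a)); s=st('over'); 
    ctrl.movel([*pl,ztip-OFF],max_speed=.15); ctrl.ungrasp(); ctrl.movel([*pl,.31],max_speed=.3); st('placed')
E
python3 - <<'E'
from h import *
print('pB',plan([.486,.3205],np.radians(32.25),bpt(.02,-.007),PSI+np.pi))
print('pA',plan([.623,.322],np.radians(4.8),bpt(-.02,.007),PSI))
print('pB left',plan([.486,.3205],np.radians(32.25),bpt(-.02,.007),PSI))
print('c',plan([.461,.166],np.radians(-29),bpt(.04,.037),PSI),plan([.623,.209],np.radians(-30.5),bpt(-.04,-.037),PSI))
E
```

```text
pB [(np.float64(2.656762561173084), 0, np.float64(-0.53), np.float64(-2.66)), (np.float64(2.8531349280245313), -3.141592653589793, np.float64(-2.85), np.float64(0.15)), (np.float64(2.8531349280245313), 3.141592653589793, np.float64(-2.85), np.float64(0.15))]
pA [(np.float64(0.7314026356800838), 0, np.float64(-0.73), np.float64(0.14)), (np.float64(2.6784514604945993), -3.141592653589793, np.float64(2.02), np.float64(-2.68)), (np.float64(2.6784514604945997), 3.141592653589793, np.float64(2.02), np.float64(-2.68))]
pB left [(np.float64(0.5272756484296894), 0, np.float64(-0.53), np.float64(0.14)), (np.float64(2.8531349280245313), -3.141592653589793, np.float64(-2.85), np.float64(-2.68)), (np.float64(2.8531349280245313), 3.141592653589793, np.float64(-2.85), np.float64(-2.68))]
c [(np.float64(1.1682976324262937), 0, np.float64(-1.17), np.float64(0.06)), (np.float64(2.7389172738725946), -3.141592653589793, np.float64(1.71), np.float64(-2.74)), (np.float64(2.738917273872595), 3.141592653589793, np.float64(1.71), np.float64(-2.74))] [(np.float64(1.0852422548798288), 0, np.float64(-1.09), np.float64(0.24)), (np.float64(2.587703077538514), -3.141592653589793, np.float64(1.72), np.float64(-2.59)), (np.float64(2.5877030775385146), 3.141592653589793, np.float64(1.72), np.float64(-2.59))]
```

```bash
python3 - <<'E'
from h import *
y=np.array([-.534,.846]);c=np.array([.467,.351])
s=pick(c-.036*y,np.radians(32.25),.005)
im,W=cloud("side","p"); cv2.imwrite("pics/p2.png",cv2.resize(im[100:320,220:440],(600,600)))
E
```

```text
grip 47.2 tcp [ 0.486  0.32  -0.021] F [-0.  -1.5  5.2] w 0.0091 q [-0.24  0.78 -0.64  1.86  0.68  0.73 -0.7 ]
lift 49.0 tcp [0.486 0.32  0.309] F [ 0.4 -0.5 -2.8] w 0.0093 q [-0.1   0.46 -0.86  1.43  0.35  1.41 -0.4 ]
```

View pics/p2.png

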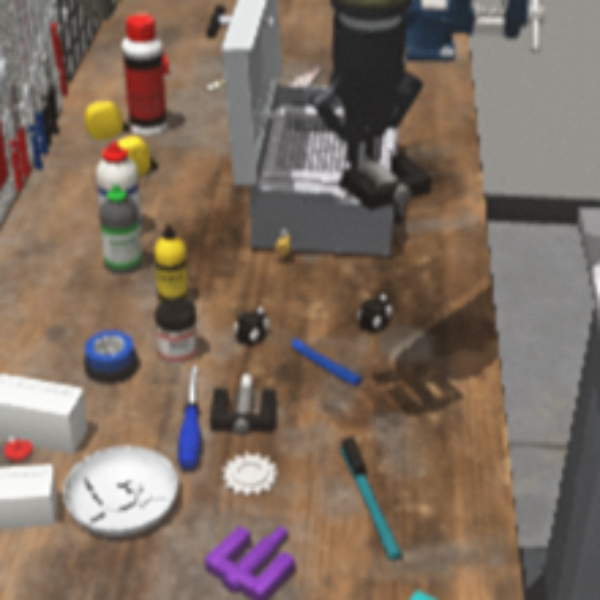

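```bash
python3 - <<'E'
from h import *
p=bpt(.02,-.007)
ctrl.movel([.486,.32,.34],max_speed=.2)
ctrl.movep([*p,.34],down(PSI+np.pi)); s=st('over')
im,W=cloud("side")
m=(abs(W[...,0]-p[0])<.05)&(W[...,1]>-.32)&(W[...,1]<-.1)&(W[...,2]>.2)&(W[...,2]<.37)
print(np.percentile(W[m][:,2],[0,1,5,20]),m.sum())
if s['width']>.005:
    ctrl.movel([*p,.17],max_speed=.2);st()
    for z in(.12,.10,.085): 
        ctrl.movel([*p,z-OFF],max_speed=.08); s=st(z)
        if abs(s['contact_force'][2])>12: break
    ctrl.ungrasp(); ctrl.movel([*p,.31],max_speed=.3); st('placed')
E
```

```text
over 51.3 tcp [ 0.579 -0.203  0.339] F [-0.8 -0.6  0. ] w -0.0 q [-0.26  0.62  1.15  1.29 -0.56  1.57 -2.36]
[0.36860771 0.36860771 0.36860771 0.36860771] 1
```

```bash
python3 - <<'E'
from h import *
ctrl.movep([.50,-.25,.33],quat(-EZ,EX)); ctrl.ungrasp(); st()
im,W=cloud("top","q")
for n in("pedal_left","pedal_right","caliper_front","caliper_rear","lube","grease"):
    for r in models.masks_of("top",n)[:3]:
        P=W[r['mask']];print(n,round(r['p'],2),np.round(r['point']),rect(P[np.isfinite(P[:,0])]),np.nanmax(P[:,2]).round(3))
cv2.imwrite("pics/q2.png",cv2.resize(im[140:290,200:500],(800,400),interpolation=cv2.INTER_CUBIC))
E
```

```text
54.6 tcp [ 0.5  -0.25  0.33] F [ 0.9 -0.4  0.9] w 0.0857 q [ 0.18  0.34  0.35  1.45 -0.12  1.37  0.52]
pedal_left 0.8 [291. 196.] (array([619.5, 361.2]), array([78.2, 78.3]), 5.4) 0.03
pedal_right 0.68 [221. 203.] (array([578.6, 603.6]), array([80.9, 73.6]), 49.9) 0.028
pedal_right 0.66 [201. 255.] (array([395. , 688.4]), array([78.9, 87.6]), 60.1) 0.028
pedal_right 0.48 [363. 168.] (array([713.6, 101.5]), array([94.9, 34.5]), 0.1) 0.084
caliper_front 0.16 [401. 219.] (array([531.3, -23.2]), array([29. , 46.8]), 86.7) 0.125
caliper_rear 0.59 [364. 168.] (array([711.2, 100.3]), array([89.9, 32.2]), 0.8) 0.084
caliper_rear 0.47 [332. 197.] (array([622.9, 208.9]), array([47.6, 28.2]), 70.4) 0.04
lube 0.49 [351. 163.] (array([742.7, 140. ]), array([45.2, 39.5]), 74.1) 0.127
lube 0.37 [457. 143.] (array([ 709. , -161.6]), array([93.3, 78. ]), 23.4) 0.3
grease 0.79 [320. 167.] (array([714.6, 252.3]), array([45.9, 43.3]), 0.7) 0.077
grease 0.59 [410. 226.] (array([495.6, -59.9]), array([32.1, 52.2]), 5.7) 0.119
grease 0.31 [345. 238.] (array([462.8, 169.3]), array([44.6, 28.8]), 56.6) 0.042
```

View pics/q2.png

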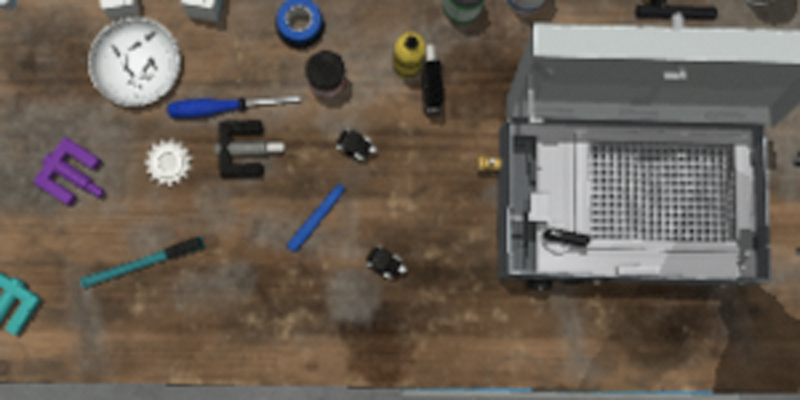

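```bash
python3 - <<'E'
from h import *
im,W=cloud("top");ims,Ws=cloud("side")
for w,i in((W,im),(Ws,ims)):
    X,Y,Z=[w[...,k] for k in range(3)]
    m=(X>.63)&(X<.79)&(Y>.07)&(Y<.118)&(Z>.015)&(Z<.1)
    for z0,z1 in((.015,.04),(.04,.065),(.065,.1)):
        k=m&(Z>z0)&(Z<z1);
        if k.sum()>4: print(z0,k.sum(),rect(w[k]),i[k].mean())
    k=m&(Z>.065); 
print(plan([.695,.10],np.pi/2,bpt(-.05,-.044),PSI),plan([.695,.10],np.pi/2,bpt(-.05,-.044),PSI+np.pi))
E
```

```text
0.015 17 (array([715. , 108.6]), array([95.4, 16. ]), 1.9) 46.490196078431374
0.04 38 (array([712. , 108.3]), array([92.9, 17.5]), 4.7) 106.91228070175438
0.065 103 (array([699.8, 105.5]), array([57.5, 21.8]), 0.0) 17.41747572815534
0.015 70 (array([700.5, 105.4]), array([24.2, 58.9]), 88.7) 41.24761904761905
0.04 81 (array([697.4, 108.9]), array([62. , 16.2]), 1.6) 63.5761316872428
0.065 79 (array([702.4, 103.6]), array([27.9, 58.7]), 89.8) 39.333333333333336
[(np.float64(1.3494917101163708), 0, np.float64(1.35), np.float64(0.53)), (np.float64(2.109947384700885), -3.141592653589793, np.float64(-1.4), np.float64(-2.11)), (np.float64(2.109947384700885), 3.141592653589793, np.float64(-1.4), np.float64(-2.11))] [(np.float64(1.3961106485764812), -3.141592653589793, np.float64(-1.4), np.float64(0.53)), (np.float64(1.3961106485764814), 3.141592653589793, np.float64(-1.4), np.float64(0.53)), (np.float64(2.109947384700885), 0, np.float64(1.35), np.float64(-2.11))]
```

```bash
python3 - <<'E'
from h import *
g=np.array([.697,.105]);p=bpt(-.05,-.0275)
ctrl.movel([.50,-.1,.35],max_speed=.3)
ctrl.movep([.52,.10,.35],down(np.pi/2)); ctrl.movep([*g,.22],down(np.pi/2))
ctrl.movel([*g,.060-OFF],max_speed=.12); ctrl.close_gripper(100); st('grip')
ctrl.movel([*g,.13],max_speed=.1); s=st('up')
if s['width']>.012:
    ctrl.movel([*g,.34],max_speed=.2); ctrl.movel([.52,.10,.36],max_speed=.25); ctrl.movep([*p,.36],down(PSI)); s=st('over')
    if s['width']>.012:
        ctrl.movel([*p,.15],max_speed=.2)
        for z in(.13,.115,.107,.101,.097):
            ctrl.movel([*p,z-OFF],max_speed=.06); s=st(z)
            if abs(s['contact_force'][2])>10: break
        im,W=cloud("side","r")
E
```

```text
grip 59.9 tcp [0.697 0.105 0.034] F [-0.  -0.6  4.4] w 0.0195 q [-0.16  0.78 -0.05  1.46  0.04  0.9   1.35]
up 61.0 tcp [0.696 0.105 0.129] F [ 0.4 -0.4 -2.3] w 0.0201 q [-0.16  0.69 -0.05  1.37  0.03  1.09  1.36]
over 64.3 tcp [ 0.509 -0.222  0.359] F [ 1.  -0.5 -2.3] w 0.0199 q [ 0.12  0.33  0.37  1.4  -0.12  1.44  0.47]
0.13 66.5 tcp [ 0.509 -0.224  0.104] F [-0.2 -0.1 -1.9] w 0.0199 q [ 0.16  0.52  0.31  1.83 -0.21  0.82  0.56]
0.115 66.8 tcp [ 0.508 -0.223  0.088] F [-0.4 -0.1 -1.8] w 0.0199 q [ 0.17  0.54  0.31  1.85 -0.22  0.79  0.57]
0.107 67.1 tcp [ 0.508 -0.223  0.08 ] F [ 0.1 -0.8 -0.8] w 0.02 q [ 0.17  0.55  0.3   1.86 -0.23  0.77  0.57]
0.101 67.4 tcp [ 0.509 -0.224  0.075] F [ 0.1 -1.1  2.2] w 0.02 q [ 0.18  0.56  0.3   1.86 -0.23  0.75  0.58]
0.097 67.6 tcp [ 0.509 -0.224  0.075] F [-8.7  5.3 41.1] w 0.0198 q [ 0.18  0.56  0.3   1.86 -0.23  0.75  0.58]
```

```bash
python3 - <<'E'
from h import *
s=get_state()['tcp_pos'];ctrl.movel(s+[0,0,.003],max_speed=.05);st()
ctrl.ungrasp(); ctrl.movel(s+[0,0,.27],max_speed=.3)
ctrl.movep([.45,-.20,.36],down(PSI))
im,W=cloud("top")
X,Y,Z=[W[...,k] for k in range(3)]
m=(X>.47)&(X<.64)&(Y>-.31)&(Y<-.09)&(Z>.035)&(Z<.14)&(im.mean(2)<60)
for z0,z1 in((.04,.07),(.07,.1),(.1,.13)):
    k=m&(Z>z0)&(Z<z1)
    if k.sum()>4: print(z0,k.sum(),rect(W[k]))
for n in("pA","cA","cB"):
    r=part(W,im,np.array(dict(EXP,pA=(.62,.358))[n])); print(n,{k:np.round(v,3) if k!='n' else v for k,v in r.items()})
E
```

```text
68.0 tcp [ 0.509 -0.224  0.077] F [-0.1  0.  -2.5] w 0.0198 q [ 0.17  0.56  0.3   1.86 -0.23  0.76  0.57]
0.04 18 (array([ 539.2, -260.5]), array([ 48.5, 144. ]), 45.1)
0.07 30 (array([ 568.9, -234. ]), array([ 77.8, 145.5]), 87.4)
0.1 123 (array([ 572.2, -244.4]), array([ 68.7, 170.5]), 69.3)
pA {'c': array([0.619, 0.358]), 'y': array([-0.006,  1.   ]), 'ang': np.float64(90.344), 's': array([79.7, 92.9]), 'n': 306, 'bright': array([ 0.002, -0.012])}
cA {'c': array([0.623, 0.208]), 'y': array([0.464, 0.886]), 'ang': np.float64(62.373), 's': array([54.5, 30.2]), 'n': 111, 'bright': array([-0.004, -0.002])}
cB {'c': array([0.461, 0.166]), 'y': array([0.496, 0.868]), 'ang': np.float64(60.241), 's': array([53.3, 29.8]), 'n': 110, 'bright': array([-0.006, -0.   ])}
```

```bash
python3 - <<'E'
from h import *
c=np.array([.6195,.358]);a=np.radians(2);y=np.array([-np.sin(a),np.cos(a)])
g=c-.036*y+[-.010,0]
s=pick(g,a,.004,120,h=.25)
im,W=cloud("top","s1")
X,Y,Z=[W[...,k] for k in range(3)]
m=(X>.47)&(X<.64)&(Y>-.31)&(Y<-.09)&(im.mean(2)<60)
for z0,z1 in((.03,.05),(.05,.07),(.07,.1),(.1,.13)):
    k=m&(Z>z0)&(Z<z1)
    if k.sum()>4: print(z0,k.sum(),rect(W[k]))
im2,Ws=cloud("side","s2")
m=(abs(Ws[...,0]-g[0])<.06)&(abs(Ws[...,1]-.36)<.1)&(Ws[...,2]>.15)&(Ws[...,2]<.37)
P=Ws[m]
for y0 in np.arange(.28,.44,.02):
    k=abs(P[:,1]-y0)<.01
    if k.sum(): print(round(y0,2),k.sum(),P[k][:,2].min().round(3),P[k][:,2].max().round(3))
cv2.imwrite("pics/s.png",np.hstack([cv2.resize(im[165:265,380:510],(416,320),interpolation=cv2.INTER_CUBIC),cv2.resize(im2[80:200,250:400],(400,320),interpolation=cv2.INTER_CUBIC)[:,:384]]))
E
```

```text
grip 75.0 tcp [ 0.612  0.322 -0.021] F [ 3.  -1.8  5.4] w 0.0082 q [-0.57  0.83  0.09  1.55 -0.09  0.77 -0.41]
lift 76.8 tcp [0.61  0.322 0.309] F [ 0.4  0.4 -2.8] w 0.0084 q [-0.58  0.57  0.12  1.11 -0.06  1.47 -0.44]
0.05 13 (array([ 497.8, -224.8]), array([55.4,  3. ]), 87.2)
0.07 33 (array([ 566.6, -259.9]), array([121.3, 153.9]), 82.5)
0.1 121 (array([ 569.1, -229.7]), array([ 58.3, 145.7]), 86.3)
0.3 1 0.348 0.348
0.32 51 0.341 0.37
0.34 65 0.344 0.369
0.36 79 0.337 0.357
0.38 77 0.346 0.357
0.4 202 0.331 0.356
```

```bash
python3 - <<'E'
from h import *
p=bpt(.018,-.080)
im,W=cloud("top")
X,Y,Z=[W[...,k] for k in range(3)]
k=(X>.46)&(X<.56)&(Y>-.31)&(Y<-.10)&(Z>.09)&(Z<.13);print('standing top',k.sum(),rect(W[k]) if k.sum() else '')
ctrl.movel([.56,.322,.36],max_speed=.15)
ctrl.movep([.56,.05,.36],down(PSI)); s=st()
ctrl.movep([*p,.36],down(PSI)); s=st('over')
if s['width']>.005:
    ctrl.movel([*p,.17],max_speed=.15)
    for z in(.12,.10,.09,.083,.078):
        ctrl.movel([*p,z-OFF],max_speed=.06); s=st(z)
        if abs(s['contact_force'][2])>8: break
    ctrl.ungrasp(); ctrl.movel([*p,.31],max_speed=.3); st('placed')
E
```

```text
standing top 132 (array([ 501.7, -255.6]), array([120.2,  34.3]), 75.5)
 78.6 tcp [0.56  0.052 0.36 ] F [ 0.1  0.5 -0.8] w 0.0083 q [-0.26  0.33  0.19  1.38 -0.06  1.44 -0.09]
over 79.9 tcp [ 0.576 -0.275  0.36 ] F [ 1.   0.6 -2.5] w 0.0086 q [ 0.25  0.47  0.3   1.16 -0.14  1.53  0.5 ]
0.12 82.7 tcp [ 0.575 -0.278  0.094] F [ 0.1  0.2 -1.4] w 0.0081 q [ 0.26  0.64  0.25  1.61 -0.19  0.91  0.56]
0.1 83.2 tcp [ 0.575 -0.277  0.073] F [ 0.5 -0.2 -1.9] w 0.0086 q [ 0.26  0.66  0.25  1.63 -0.2   0.87  0.57]
0.09 83.5 tcp [ 0.575 -0.277  0.063] F [-0.   1.2 -2.1] w 0.0087 q [ 0.27  0.67  0.24  1.64 -0.2   0.85  0.57]
0.083 83.8 tcp [ 0.575 -0.277  0.056] F [ 0.2 -0.9 -2.5] w 0.0085 q [ 0.27  0.68  0.24  1.65 -0.2   0.84  0.57]
0.078 84.0 tcp [ 0.576 -0.278  0.052] F [ 0.8 -0.8 -0.9] w 0.0089 q [ 0.27  0.69  0.24  1.65 -0.21  0.83  0.57]
placed 85.8 tcp [ 0.575 -0.277  0.308] F [-0.9 -0.9 -0.5] w 0.0854 q [ 0.24  0.48  0.3   1.28 -0.14  1.4   0.51]
```

```bash
python3 - <<'E'
from h import *
im,W=cloud("top")
for n,xy in(("cB",(-.030,.045)),("cA",(.018,.045))):
    if n=="cA": im,W=cloud("top")
    r=part(W,im,np.array(EXP[n])); print(n,r['c'],r['ang'],r['s'])
    a=np.radians(r['ang']-90)
    while a>np.pi/2:a-=np.pi
    while a<-np.pi/2:a+=np.pi
    p=bpt(*xy)
    s=pick(r['c'],a,.016,60,h=.25)
    if s['width']<.02: print('missed');break
    ctrl.movel([r['c'][0],r['c'][1],.34],max_speed=.3); ctrl.movep([*p,.34],down(PSI)); s=st('over')
    if s['width']<.02: print('lost');break
    ctrl.movel([*p,.15],max_speed=.2)
    for z in(.11,.095,.085,.078):
        ctrl.movel([*p,z-OFF],max_speed=.06); s=get_state()
        if abs(s['contact_force'][2])>8: print('touch',z,s['contact_force']);break
    ctrl.ungrasp(); ctrl.movel([*p,.34],max_speed=.3); st('placed')
E
```

```text
cB [0.46157034 0.16582883] 59.90139389038087 [53.6 29.8]
grip 90.2 tcp [ 0.462  0.166 -0.01 ] F [-0.9 -0.3  5. ] w 0.0291 q [-0.49  0.61  0.14  2.1  -0.19  0.44 -0.73]
lift 91.9 tcp [0.461 0.166 0.309] F [ 1.1  0.2 -0.4] w 0.0293 q [-0.59  0.22  0.25  1.66 -0.06  1.27 -0.85]
over 93.4 tcp [ 0.53  -0.15   0.339] F [-0.7 -0.  -2.6] w 0.029 q [-0.03  0.33  0.38  1.45 -0.12  1.39  0.34]
placed 98.4 tcp [ 0.529 -0.151  0.339] F [-0.3 -0.1  0.3] w 0.0852 q [-0.03  0.33  0.39  1.45 -0.12  1.39  0.34]
cA [0.6226496  0.20828754] 60.29404067993163 [54.3 30.3]
grip 102.6 tcp [ 0.623  0.208 -0.01 ] F [-0.9  0.3  4.6] w 0.0287 q [-0.52  0.79  0.28  1.65 -0.29  0.75 -0.62]
lift 104.3 tcp [0.622 0.208 0.309] F [ 0.2  0.5 -1.7] w 0.029 q [-0.56  0.53  0.37  1.22 -0.19  1.43 -0.72]
over 105.9 tcp [ 0.578 -0.151  0.34 ] F [-0.1  0.3 -1. ] w 0.029 q [-0.    0.41  0.36  1.33 -0.14  1.43  0.33]
placed 111.0 tcp [ 0.577 -0.152  0.339] F [ 0.6  0.1 -0.5] w 0.0855 q [-0.    0.41  0.36  1.33 -0.14  1.43  0.33]
```

```bash
python3 - <<'E'
from h import *
ctrl.movep([.47,.17,.33],down(PSI))
im,W=cloud("top"); np.save("pics/Wt.npy",W); im2,_=cloud("side")
cv2.imwrite("pics/t.png",np.hstack([cv2.resize(im[160:260,380:505],(437,350),interpolation=cv2.INTER_CUBIC),cv2.resize(im2[90:190,290:390],(350,350),interpolation=cv2.INTER_CUBIC)]))
for n in("pedal_left","pedal_right","caliper_front","caliper_rear"):
    for r in models.masks_of("top",n)[:3]:
        P=W[r['mask']];P=P[np.isfinite(P[:,0])];print(n,round(r['p'],2),np.round(r['point']),rect(P),P[:,2].max().round(3))
r=models.masks_of("top","cam")
for q in r[:2]:
    P=W[q['mask']];B=P[P[:,2]>.1];print('cam',q['p'],np.round(q['point'],1),len(B),rect(B) if len(B)>3 else '')
E
```

```text
pedal_left 0.6 [457. 209.] (array([ 569.3, -238.9]), array([80.5, 92.6]), 11.2) 0.069
pedal_right 0.8 [222. 204.] (array([580.4, 601.3]), array([96.9, 77.9]), 57.3) 0.03
pedal_right 0.77 [462. 223.] (array([ 514.1, -242.8]), array([ 32.8, 103.7]), 3.0) 0.123
pedal_right 0.63 [201. 256.] (array([395.4, 691.4]), array([84.7, 90.3]), 61.9) 0.028
caliper_front 0.44 [434. 220.] (array([ 529.4, -145. ]), array([43.4, 29.4]), 85.5) 0.082
caliper_rear 0.48 [431. 208.] (array([ 575.8, -148.1]), array([47.1, 28.6]), 83.1) 0.082
cam 0.44 [451.3 169.2] 4009 (array([ 684. , -152.7]), array([119.6, 342. ]), 4.3)
```

View pics/t.png

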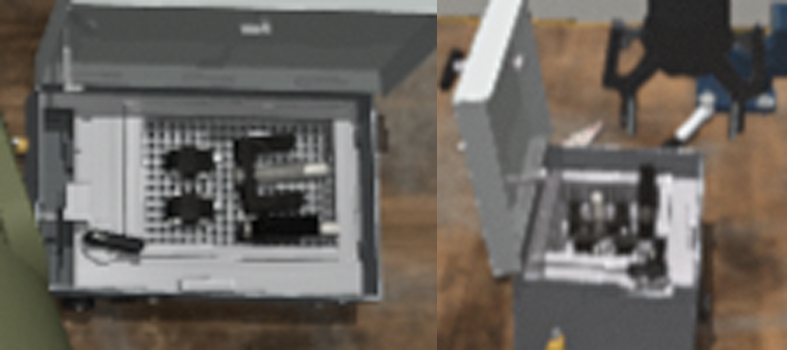

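All four parts are in the basket: the calipers at crop (185,160) and (188,208), the flat pedal at (265,175) and the second pedal on edge at (285,228). Next is the cam.

```bash
python3 - <<'E'
from h import *
p=np.array([.492,-.0605]); T=.096-OFF
ctrl.movep([*p,.20],down(np.radians(-38)));ctrl.movel([*p,T],max_speed=.12); st('down')
ctrl.close_gripper(80); s=st('grip'); print(s['wrist_torque'].round(2))
if s['width']>.008:
    for deg in(-50,-60,-70,-78,-84,-88,-91,-94):
        ctrl.movep([*p,T],down(np.radians(deg))); s=get_state();print(deg,s['wrist_torque'].round(2),s['contact_force'].round(1),round(s['width'],4))
E
```

```text
down 114.9 tcp [ 0.492 -0.061  0.07 ] F [ 0.1 -0.1 -0.5] w 0.0854 q [-0.21  0.51  0.41  2.02 -0.32  0.67 -0.26]
grip 115.5 tcp [ 0.494 -0.062  0.07 ] F [ 2.4 -3.5  4.8] w 0.0122 q [-0.21  0.51  0.41  2.02 -0.32  0.67 -0.26]
[-0.64 -0.46  0.25]
-50 [-0.87 -0.3  -0.24] [ 2.  -4.4  5.2] 0.0121
-60 [-0.97 -0.37 -0.29] [ 2.4 -4.1  5.8] 0.0121
-70 [-0.98 -0.39 -0.22] [ 3.3 -3.7  5.2] 0.0119
-78 [-1.   -0.42 -0.2 ] [ 3.1 -4.3  3.7] 0.012
-84 [-1.08 -0.41  0.41] [ 2.4 -4.3  4.8] 0.0118
-88 [-1.11 -0.52  0.94] [ 4.2 -4.7  3.4] 0.0119
-91 [-1.26 -0.57  1.53] [ 3.  -6.3  3.4] 0.0121
-94 [-1.27 -0.62  2.18] [ 4.4 -5.7  2.9] 0.0124
```

```bash
python3 - <<'E'
from h import *
ctrl.close_gripper(20); s=st('loose'); print(s['wrist_torque'].round(2))
p=s['tcp_pos']
for dz in(.005,.012,.02,.03): ctrl.movel([.492,-.0605,.0695+dz],max_speed=.05); st(dz)
ctrl.movel([.492,-.0605,.25],max_speed=.3)
ctrl.movep([.47,.17,.33],down(PSI-1.5))
im,W=cloud("top","u")
for q in models.masks_of("top","cam")[:2]:
    P=W[q['mask']];B=P[(P[:,2]>.1)&(P[:,2]<.13)];print('cam',round(q['p'],2),np.round(q['point'],1),len(B),rect(B) if len(B)>3 else '')
X,Y,Z=[W[...,k] for k in range(3)]
k=(X>.45)&(X<.54)&(Y>-.11)&(Y<-.03)&(Z>.1)&(Z<.125)&(im.mean(2)<80);print(k.sum(),rect(W[k]))
E
```

```text
loose 117.8 tcp [ 0.494 -0.062  0.07 ] F [ 4.6 -5.6  2.3] w 0.012 q [-0.39  0.57  0.7   2.02 -0.54  0.74 -0.98]
[-1.32 -0.64  2.16]
0.005 118.0 tcp [ 0.493 -0.062  0.072] F [ 10.5  -8.3 -34.8] w 0.0123 q [-0.39  0.57  0.71  2.02 -0.54  0.74 -0.99]
0.012 118.3 tcp [ 0.49  -0.062  0.078] F [  9.   -9.5 -43. ] w 0.0122 q [-0.4   0.56  0.72  2.01 -0.53  0.76 -1.  ]
0.02 118.6 tcp [ 0.488 -0.061  0.086] F [  2.8  -8.  -36.6] w 0.0121 q [-0.41  0.55  0.73  2.01 -0.51  0.78 -1.02]
0.03 119.0 tcp [ 0.493 -0.06   0.1  ] F [0.3 1.2 0.2] w -0.0002 q [-0.42  0.53  0.75  1.99 -0.5   0.81 -1.03]
cam 0.64 [411.2 227.9] 66 (array([491.2, -61. ]), array([49.2, 14.3]), 4.9)
cam 0.62 [399.  217.9] 48 (array([528.6, -25.9]), array([18.8, 30.1]), 71.3)
64 (array([492.6, -61.1]), array([51.9, 14.2]), 6.1)
```

```bash
cat >> h.py <<'E'
def pushpt(t,fx=.165,fy=.08,gap=0):
    n=np.sin(t)*EX+np.cos(t)*EZ
    tip=hp(t,fx,.022,fy)+n*(.011*np.sin(t)+gap)
    return tip-OFF*EZ
E
python3 - <<'E'
from h import *
q0=down(PSI+np.pi/2)
s=pushpt(1.66,gap=.035);print(s)
ok=None
for q in(q0,down(PSI-np.pi/2)):
    r=[ctrl.ik(x,q) for x in([s[0],s[1],.37],s,pushpt(1.2),pushpt(.6),pushpt(0))]
    print([None if k is None else np.round(k,2).tolist() for k in r])
    if ok is None and all(k is not None for k in r): ok=q
ctrl.movep([.55,s[1],.38],ok); ctrl.movep([s[0],s[1],.37],ok); ctrl.movel(s,max_speed=.15); st('behind')
for t in np.arange(1.62,1.0,-.06):
    ctrl.movel(pushpt(t),max_speed=.1); F=get_state()['contact_force']; print(round(t,2),F.round(1))
    if np.linalg.norm(F)>30: break
E
```

```text
[ 0.72967894 -0.07388969  0.24779005]
[[0.02, 0.67, 0.14, 0.77, -0.09, 1.71, 1.66], [0.02, 0.67, 0.1, 1.08, -0.06, 1.39, 1.66], [-0.03, 0.47, 0.18, 1.43, -0.09, 1.25, 1.7], [-0.09, 0.37, 0.24, 1.75, -0.1, 1.04, 1.74], [-0.04, 0.41, 0.19, 1.99, -0.11, 0.75, 1.76]]
[[-0.21, 0.76, 0.87, 0.77, -0.56, 1.78, -1.22], [-0.28, 0.78, 0.84, 1.09, -0.56, 1.49, -1.14], [-0.4, 0.59, 0.87, 1.44, -0.45, 1.32, -1.1], [-0.48, 0.48, 0.87, 1.76, -0.4, 1.1, -1.07], [-0.43, 0.51, 0.78, 2.0, -0.49, 0.83, -0.97]]
behind 125.2 tcp [ 0.73  -0.074  0.25 ] F [-0.   0.4  0.5] w 0.0001 q [-0.08  0.68  0.32  1.08 -0.2   1.4   1.76]
1.62 [ 0.  -0.1  0.3]
1.56 [ 0.1  0.8 -0. ]
1.5 [-0.3 -0.4  0.3]
1.44 [ 1.2 -1.5  1.5]
1.38 [ 1.4 -0.6  0.7]
1.32 [ 1.2 -1.7  0.5]
1.26 [ 1.2 -0.6  0.4]
1.2 [-0.2 -0.7  1. ]
1.14 [ 0.1 -0.6  0.5]
1.08 [0.4 0.1 0.1]
1.02 [-0.8 -0.2  0.3]
```

```bash
python3 - <<'E'
from h import *
im,W=cloud("side")
X,Y,Z=W[...,0],W[...,1],W[...,2]
m=(Y>-.01)&(Y<.03)&(X>.45)&(X<.8)&(Z>.12)&(Z<.37)&(im.mean(2)>90)
for z in range(130,370,20):
    k=m&(abs(Z-z/1000)<.01)
    if k.sum()>3: print(z,k.sum(),np.percentile(X[k],[3,97]).round(3))
st()
E
```

```text
130 42 [0.626 0.665]
150 51 [0.618 0.658]
170 58 [0.606 0.647]
190 60 [0.566 0.633]
210 55 [0.58  0.621]
230 59 [0.568 0.61 ]
250 62 [0.554 0.598]
270 58 [0.544 0.585]
290 79 [0.526 0.572]
310 25 [0.541 0.561]
 128.4 tcp [ 0.587 -0.07   0.246] F [0.3 0.8 0.3] w -0.0001 q [-0.14  0.44  0.34  1.53 -0.15  1.2   1.78]
```

```bash
python3 - <<'E'
from h import *
for t in list(np.arange(.94,.1,-.08))+[.10,.06,.03,.01,0,-.01,-.02]:
    ctrl.movel(pushpt(t),max_speed=.1); F=get_state()['contact_force']
    if t<.4: print(round(t,2),F.round(1))
    if np.linalg.norm(F)>40: print('stop',t,F);break
st()
E
```

```text
0.38 [ 0.   0.3 -0.3]
0.3 [ 1.3 -0.1  0.5]
0.22 [ 1.1 -0.7 -0.4]
0.14 [-0.9 -1.1  1. ]
0.1 [-1.1  0.2 -0.3]
0.06 [ 0.5 -0.3  0.3]
0.03 [ 0.8 -0.3 -0.1]
0.01 [-0.1 -0.6 -0.4]
0 [-5.   1.1 17.8]
-0.01 [-8.9  2.3 35.9]
-0.02 [-14.7   4.2  54.1]
stop -0.02 [-14.72378591   4.17912014  54.09519988]
 133.3 tcp [ 0.483 -0.068  0.113] F [-14.7   4.2  54.1] w 0.0001 q [-0.13  0.42  0.31  1.99 -0.19  0.75  1.84]
```

```bash
python3 - <<'E'
from h import *
p=np.array([.4693,-.150,.174])
s=get_state()['tcp_pos'];ctrl.movel(s+[0,.02,.15],max_speed=.25); ctrl.ungrasp()
q=ctrl.ik(p+[0,0,.05],down(PSI)); print(np.round(q,2))
ctrl.movep(p+[0,0,.06],down(PSI)); ctrl.movel(p-[0,0,PZ],max_speed=.12); ctrl.close_gripper(60); s=st('grip')
if s['width']>.01:
    for r in list(np.linspace(0,1.57,8)[1:])+[1.6]:
        ctrl.movep(p-[0,0,PZ],down(PSI+r)); s=get_state();print(round(r,2),s['wrist_torque'].round(2),s['contact_force'].round(1))
E
```

```text
[-0.25  0.35  0.71  1.82 -0.25  1.07  0.53]
grip 137.7 tcp [ 0.47  -0.15   0.129] F [2.7 0.8 1.8] w 0.014 q [-0.18  0.45  0.64  1.96 -0.36  0.84  0.63]
0.22 [ 0.18 -0.65  0.19] [3.8 0.6 2.6]
0.45 [ 0.11 -0.44  0.17] [2.8 1.1 5.6]
0.67 [ 0.01 -0.25  0.1 ] [1.8 0.6 6.6]
0.9 [-0.09 -0.1   0.17] [ 1.1 -0.   8.2]
1.12 [-0.24 -0.04  0.09] [ 0.8 -1.4  7.2]
1.35 [-0.44 -0.    0.06] [-1.1 -2.4  8.2]
1.57 [-0.65 -0.04  0.1 ] [-0.  -2.6  8.7]
1.6 [-0.59  0.05 -0.22] [ 0.5 -2.4  8.4]
```

```bash
python3 - <<'E'
from h import *
ctrl.ungrasp(); s=get_state()['tcp_pos']; ctrl.movel(s+[0,0,.15],max_speed=.2); ctrl.movep([.42,.12,.33],down(PSI)); st()
im,W=cloud("top","v"); X,Y,Z=[W[...,k] for k in range(3)]
k=(X>.40)&(X<.54)&(Y>-.23)&(Y<-.07)&(Z>.16)&(Z<.2);print('bar',k.sum(),rect(W[k]))
k=(X>.44)&(X<.64)&(Y>-.31)&(Y<0)&(Z>.12)&(Z<.155);P=W[k];A=np.c_[P[:,:2],np.ones(len(P))];print('plane',np.linalg.lstsq(A,P[:,2],rcond=None)[0].round(4),np.median(P[:,2]).round(4))
w,i=cloud("side","v2")[::-1]
for n in("lube","grease"): print(n,[(np.round(r['point']),round(r['p'],2)) for r in models.recognise("top",n)[:1]])
E
```

```text
143.5 tcp [0.42 0.12 0.33] F [-0.3 -0.3  0.4] w 0.0851 q [-0.52  0.12  0.21  1.73 -0.03  1.29 -0.32]
bar 147 (array([ 469.7, -150.2]), array([90.7, 15.2]), 0.8)
plane [-0.0013 -0.0004  0.1383] 0.1376
lube [(array([348., 160.]), 0.74)]
grease []
```

```bash
python3 -c "
from h import *
print(ticket.close_job()); st()"
```

```text
the job is handed in; nothing more can be done
None
the job is handed in; nothing more can be done
```

I carried out every step and handed the job in at about 144 s of the 210 s. All four dirty parts were present and went into the basket. `ticket.close_job()` reports no verdict.

**What went wrong on the way**
- **Fingertip offset:** the fingertips sat about 26 mm behind the reported TCP. My first grip on the T-handle closed above the bar; I added the offset and gripped again.
- **Dropped pedal:** one pedal fell out of the grip in transit and landed on edge beside the lube bottle. I picked it up without knocking the bottle over, and it now stands on edge in the basket.
- **Knocked pedal:** the other pedal had been moved about 2 cm and was measured again before picking.

**Last checks**
- **Hood:** a plane fitted to its top face gave a tilt of about 0.001 rad, so it is shut.
- **T-handle:** the bar lies within about 2 degrees of front-to-back, so it is locked.
- **Parts:** the camera showed all four inside the basket, but that was before the cam was turned and the hood shut.
- **Robot:** it is clear of everything.

**Less certain**
- **Cam clamp:** the cam took about 2.2 N m when tightened. A coarse depth measurement of its bar gave about 1.45 rad, roughly 0.1 past contact and short of the 0.15 to 0.3 advised. I judged it clamped from the torque.
- **Safety catch:** I could not see it after shutting the hood; I only know the hood was pressed fully down, at about 54 N.
- **Bystanders:** the last network query found the lube bottle but not the grease jar. Nothing went near the jar after the picture that showed it standing.

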